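# Store the stepped mandrel in its case and latch the lid

### The job

Put the steel stepped mandrel away: lay it level in the two V-saddles of the open wooden case, its thick part in the wide saddle and its thin part in the narrow one, and close the lid fully. Then lift the sprung latch and turn it over the lid, as far as its stop, and let its tooth drop fully behind the ridge on the lid. Leave the brass gauge and the scriber where they lie.

Things in the scene. Friction and masses are not known exactly. Their poses are not given: they have to be found in the camera images.
- mandrel: loose steel stepped mandrel, 164 mm long, 0.4 kg, lying level on the left bench, axis 13 mm up. Origin on its axis at the centre of mass, y along it. Along y: -70 to -42 mm square tang 26x26 mm; -42 to 45 mm thick part, 24 mm diameter; 45 to 82 mm thin part, 16 mm diameter; 82 to 94 mm round collar, 26 mm diameter. Grip across the thick part, about y = +5 mm.
- case: fixed dark wooden case, open on top, 110 (x) x 216 (y) x 56 mm high, floor 6 and walls 7 mm thick. Origin under its centre on the bench; z up, +x towards the hinge side, -x the front with the latch. Two V-saddles inside at x = 0. The stored mandrel lies level along the case's y, tang towards -y, axis 30 mm above the bench, its origin at y = -12 mm (8 mm either way is free).
- saddle_wide (a point): seat in the wide 90 degree V-saddle (16 mm wide along y, at case y = -38 mm): the axis of the mandrel's thick part belongs here, 30 mm above the bench
- saddle_narrow (a point): seat in the narrow 90 degree V-saddle (16 mm wide along y, at case y = +52 mm): the axis of the mandrel's thin part belongs here, 30 mm above the bench. The other way round the mandrel lies askew and the lid cannot shut.
- lid (a joint): lid angle, rad: 0 = fully shut, grows as it opens up and back; starts at 1.75 to 2.0 (leaning back). A stiff hinge: it stays where it is left. The lid runs 112 mm from hinge to front edge, is 8 mm thick, 216 mm wide; two blocks under it clear a seated mandrel by 2 mm. Shut, its top is 64 mm above the bench.
- lid_hinge (a point): middle of the lid's hinge line at the back top edge of the case: case frame (55, 0, 56) mm; the line runs along the case's y, the lid's underside passes through it
- lid_ridge (a point): top of the ridge along the lid's front edge (middle of its length); the ridge is 6 mm wide and stands 6 mm above the lid's top; its middle is 109 mm from the hinge
- latch_turn (a joint): latch angle, rad: grows counter-clockwise seen from above; 2.6 is its stop, where the tongue points square over the lid (case +x); starts at 0 to 0.4, tongue away from the lid. With the latch down the tooth runs against the ridge of the shut lid at about 1.25: it must be lifted to be turned farther.
- latch_lift (a joint): latch lift, m: 0 = fully down, up to 0.014; a spring pulls it down (3 N at rest, 6 N at the top). The tooth clears the ridge from a lift of 4.5 mm; 8 mm is comfortable.
- latch_grip (a point): middle of the latch's upright steel grip fin, on its turning axis, on the post in front of the case: case frame (-74, 0, 90) mm when down. Fin 44 mm long, 12 mm thick, 24 mm high (12 mm above and below this point). This point's x axis runs along fin and tongue towards the tooth. The tongue lies flat under the fin, 14 mm wide, its top 12 mm below this point.
- latch_tooth (a point): lower end of the tooth that points down from the tip of the tongue, 40 mm from the latch's axis; 2 mm above the lid's top when the latch is down
- brass_gauge: loose bystander: brass sliding gauge, 43x125x14 mm, lying on the left bench behind the mandrel; origin under its middle
- scriber: loose bystander: thin steel scriber, 9x127x10 mm, lying on the bench behind the case; origin under its middle

How it is judged:
By the outcome, as a careful person would: the job done as asked, in the order asked, and still so for the second after the job is handed in, with the robot touching nothing.
It also fails if it takes over 72 s, if anything falls off the work surface, if the arm or the gripper's body presses on something with over 40 N, if the wrist force passes 120 N, or if a joint passes its speed limit or range.

### The arm

A 6-joint arm with a two-finger parallel gripper is mounted at the origin on a cart in front of the work surface, level with it; the furniture and walls round the work are solid. World frame = base frame: x ahead of the robot, y to its left, z up, the work surface at z = 0. Lengths are in m, angles in rad, forces in N, time in s.
With the tool pointing down it reaches from about 0.225 to 0.725 m from the base axis. Payload 3.1 kg.
Tool frame: the origin (TCP) lies between the finger pads; the fingertips stand 8 mm ahead of it and the grasp point (between the pads) lies 11 mm behind it; z points along the fingers, x is the direction in which the jaws open and shut, and the axes are right-handed (so a half turn about z gives the same grasp; the last joint's range is limited). The gripper opens to 85 mm and grips with 20 to 120 N. Pads are 22 mm wide; open, the fingers measure 114 mm over their backs; the gripper's body (76 mm by 85 mm) begins 54 mm behind the grasp point. The pads swing forward as they close: fully open they stand 13 mm farther back than shut.
Start: joints at [-1.365, 0.048, 0.099, 1.622, 0, 1.443], TCP at [0.172, -0.496, 0.202] pointing down, gripper open.
Joint ranges: [-2.91, 2.91], [-0.99, 1.94], [-1.21, 1.42], [-2.12, 2.29], [-1.49, 1.47], [-3.14, 3.14]. Speed limits (rad/s): [2.79, 2.79, 3.14, 3.14, 3.14, 3.14].

### API

Orientations are given as a unit quaternion [w, x, y, z].
In Python, from plant import sense, read_camera, job_done gives the robot as it stands. The module is installed in compiled form; this text tells all that it offers.
- The arm moves only by the tool move_arm, never from a script. Its argument "plan" is a list of rows, each a list of 2 entries, a list of its own where there are three numbers: the shift along the world's x, y, z in m, then the turn about the world's z in rad. In form: [[[x, y, z], spin], ...]. A call has 1 to 5 rows; each row is the pose to reach, as a shift and turn from the pose measured when the call began; what a row does not reach only later rows make up. A row lasts 1/8 s, in which the tool goes at most 62.5 mm and 10.7 degrees, less where a joint would pass 70% of its speed; a pose out of reach is approached as far as the arm can. A call with a gripper value outside its range is refused whole. "hand" is the opening, from -1 (shut) to 1 (fully open), set as the call begins (left out, the last holds). The fingers move at their own pace and stop on an object; the grip force is fixed at half the most. Time passes only in rows, so rows that repeat a pose let the fingers close. It gives the time, the measured TCP pose, the force and the opening at its end, in the units of the state.
- sense(): the state, without advancing time (a new reading comes with each control period).
- read_camera(name): name is "side" or "top"; returns a dict with "color" (420x560x3 uint8, red, green, blue), "fx", "fy", "cx", "cy" (pixels), "rvec" (rotation vector, rad) and "tvec" (3), from world to camera coordinates, as OpenCV has them. Camera axes: x right, y down, z forward; pixel columns grow to the right and rows downward; lengths in m; the calibration is good to about 2 mm. A picture is of the moment at which its call begins. There is no depth.
- job_done(): hands the job in, once; it reports no verdict.
The state is a dict: "t": time; "joints": joint angles; "qvel": joint speeds; "joint_efforts": joint torques, N m; "eef_pos": TCP position; "ee_rot": TCP orientation; "force": force on the tool from outside, world axes, zero at the start; "wrist_torque": the same for the moment, N m; "gripper_width": opening from 0.0 (shut) to 1.0 (fully open).
Only numpy, scipy, OpenCV 4.12 (cv2) and the standard library are available. Lean on these libraries where they do the work, as an engineer would, in place of code of your own. Each camera call takes 0.05 s, during which the arm holds its last target.

## Working session

There is one attempt and no reset: what is moved stays moved. The work goes in short steps, Python scripts to look and compute and a tool call to move; the robot and the scene stay as the last step left them, time stands still between calls to the robot, and variables do not carry over. Pictures are saved under pics/ and viewed, and the job is handed in when it is done.

Besides the shell and the picture viewer there is one more tool, called after "Call:" by a JSON object that holds its "api" and its "payload", one argument or row to a line. move_arm: Moves the arm, as the interface text tells. Its arguments: {"type":"object","properties":{"plan":{"type":"array"},"hand":{"type":"number"}},"required":["plan"]}

```bash
mkdir -p pics; python3 - <<'E'
from plant import sense, read_camera
import cv2,pickle
s=sense();print(s)
for n in("side","top"):
    c=read_camera(n);pickle.dump(c,open(f"{n}0.pkl","wb"))
    cv2.imwrite(f"pics/{n}0.png",cv2.resize(c["color"][:,:,::-1],(800,600),interpolation=cv2.INTER_CUBIC))
    print(n,{k:v for k,v in c.items() if k!="color"})
E
```

```text
{'t': 0.0, 'joints': array([-1.36476722e+00,  4.87129298e-02,  9.75365329e-02,  1.62198168e+00,
        6.68833469e-06,  1.44302139e+00]), 'qvel': array([-0.00040714,  0.00024582,  0.00093608, -0.00020762,  0.00111551,
        0.00101063]), 'joint_efforts': array([-9.85793777e-04, -3.38779664e+01,  3.20016789e+01,  2.04718870e-02,
       -3.39760772e-04,  1.22027700e-06]), 'eef_pos': array([ 0.17187057, -0.49533699,  0.20120617]), 'ee_rot': array([-8.04157317e-04,  8.14750758e-01, -5.79810148e-01, -8.64757443e-04]), 'force': array([-0.30217892,  0.45293339, -0.73954341]), 'wrist_torque': array([-0.00402298, -0.02181167, -0.01472881]), 'gripper_width': 0.9996243231477487}
side {'fx': 414.3494752773468, 'fy': 414.3494752773468, 'cx': 277.7033414004495, 'cy': 206.66323753486216, 'rvec': array([ 2.22551958,  0.03634332, -0.02199832]), 'tvec': array([-0.56639386,  0.17729893,  0.84037835])}
top {'fx': 443.75112508099573, 'fy': 443.75112508099573, 'cx': 276.62624753415093, 'cy': 205.47025502581698, 'rvec': array([ 2.15073745, -2.21266417,  0.1182381 ]), 'tvec': array([0.18721639, 0.58030533, 0.99802504])}
```

View pics/side0.png

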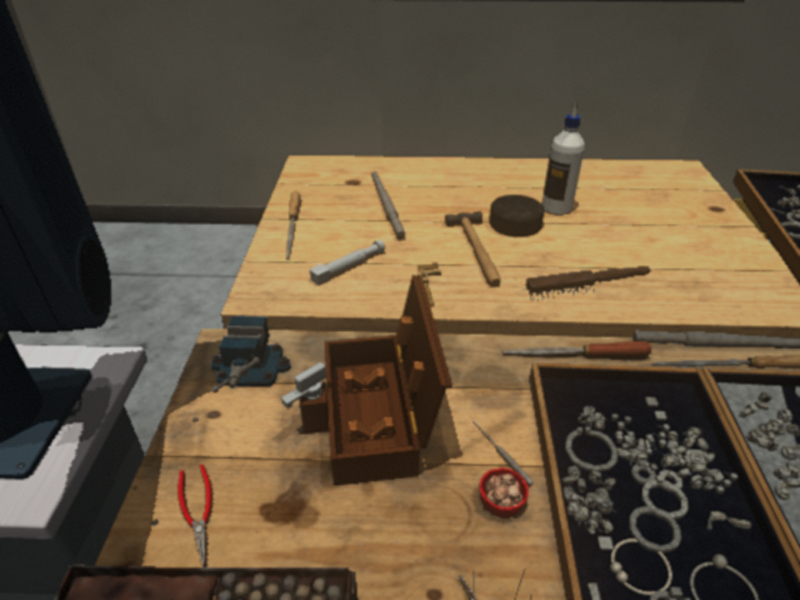

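View pics/top0.png

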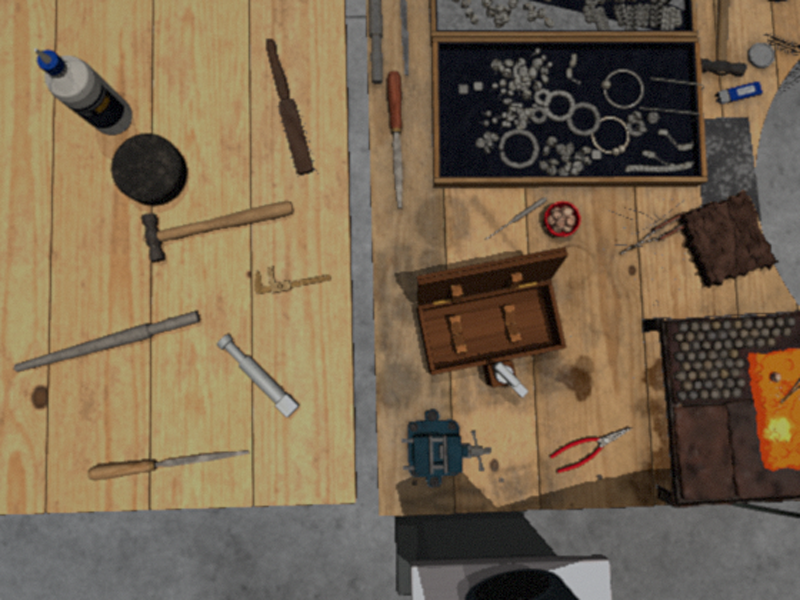

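```bash
cat >h.py <<'E'
import cv2,numpy as np,pickle
def RT(c): return cv2.Rodrigues(c["rvec"])[0],c["tvec"]
def K(c): return np.array([[c["fx"],0,c["cx"]],[0,c["fy"],c["cy"]],[0,0,1]])
def plane(c,u,v,z):
    R,t=RT(c);d=R.T@np.linalg.inv(K(c))@[u,v,1];o=-R.T@t
    return o+d*(z-o[2])/d[2]
def proj(c,P): return cv2.projectPoints(np.atleast_2d(np.array(P,float)),c["rvec"],c["tvec"],K(c),None)[0][:,0]
def tri(a,ua,b,ub):
    P=[K(c)@np.c_[RT(c)[0],RT(c)[1]] for c in(a,b)]
    X=cv2.triangulatePoints(P[0],P[1],np.array(ua,float),np.array(ub,float))[:,0];return X[:3]/X[3]
def crop(c,fn,x0,y0,w,h,s,pts=None):
    im=cv2.resize(c["color"][y0:y0+h,x0:x0+w,::-1],(w*s,h*s),interpolation=cv2.INTER_CUBIC)
    if pts is not None:
        for p in proj(c,pts): cv2.circle(im,tuple(int(round(q)) for q in ((p+.5-[x0,y0])*s)),2,(0,255,0),-1)
    for k in range(0,w,10): cv2.line(im,(k*s,0),(k*s,8 if k%50 else 16),(255,255,0),1)
    for k in range(0,h,10): cv2.line(im,(0,k*s),(8 if k%50 else 16,k*s),(255,255,0),1)
    cv2.imwrite("pics/"+fn,im)
def load(n): return pickle.load(open(n,"rb"))
E
python3 - <<'E'
from h import *
t,s=load("top0.pkl"),load("side0.pkl")
crop(t,"t_case.png",280,170,130,120,6)
crop(s,"s_case.png",190,180,130,160,5)
crop(t,"t_man.png",140,180,100,120,5)
crop(s,"s_man.png",200,150,110,60,7)
E
```

```text
(no output)
```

View pics/t_case.png

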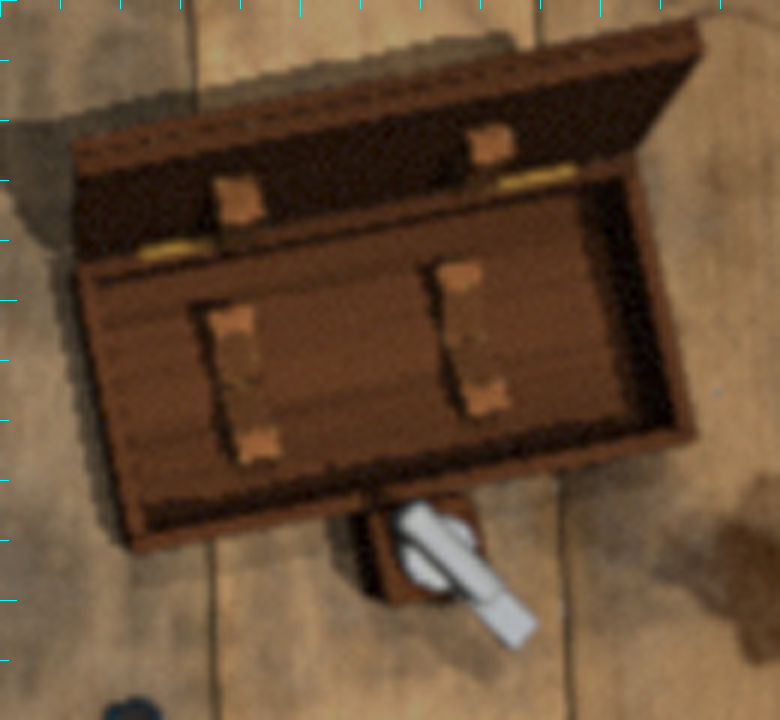

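View pics/s_case.png

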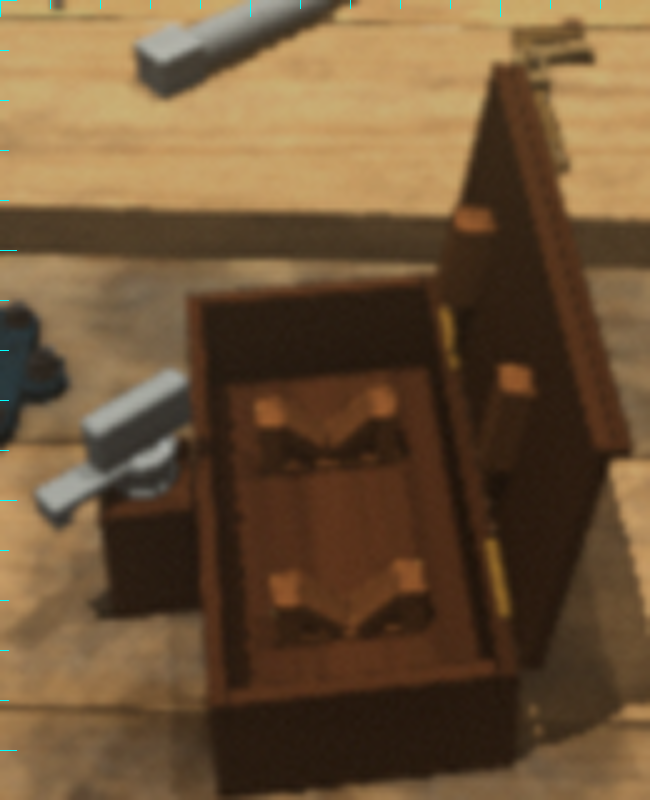

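View pics/t_man.png

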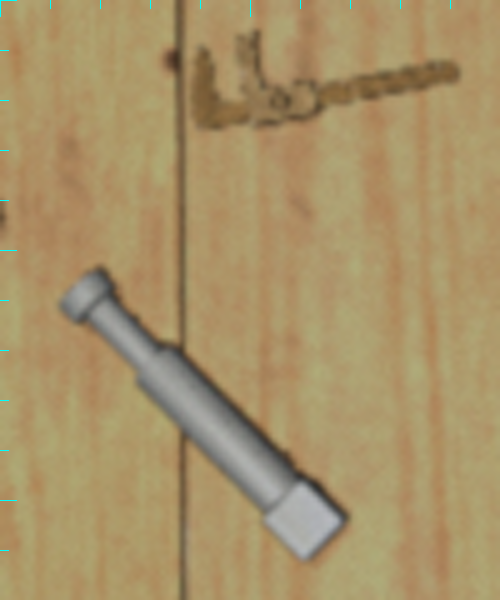

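View pics/s_man.png

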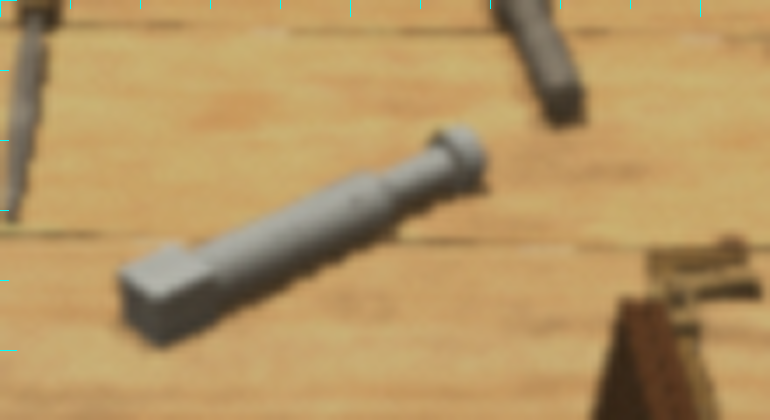

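```bash
cat >fit.py <<'E'
from h import *
from scipy.optimize import least_squares
t,s=load("top0.pkl"),load("side0.pkl")
T=lambda x,y:np.array([280+x/6-.5,170+y/6-.5]); S=lambda x,y:np.array([190+x/5-.5,180+y/5-.5])
obs=[(t,(-55,108,56),T(135,550)),(t,(-55,-108,56),T(697,437)),(t,(55,-108,56),T(634,163)),(t,(55,108,56),T(75,265)),
(s,(-55,108,56),S(190,297)),(s,(-55,-108,56),S(215,703)),(s,(55,-108,56),S(518,670)),(s,(-55,-108,0),S(220,793)),(s,(55,-108,0),S(515,763))]
def W(p,P):
    c,sn=np.cos(p[2]),np.sin(p[2]);P=np.array(P)/1000
    return np.array([p[0]+c*P[0]-sn*P[1],p[1]+sn*P[0]+c*P[1],P[2]])
f=lambda p:np.concatenate([proj(c,W(p,P))[0]-o for c,P,o in obs])
r=least_squares(f,[.4,-.2,.2]);print("case",r.x);print(r.fun.reshape(-1,2).round(1))
for n,P in dict(wide=(0,-38,30),narrow=(0,52,30),latch=(-74,0,90)).items(): print(n,W(r.x,P))
np.save("case.npy",r.x)
M=lambda x,y:np.array([140+x/5-.5,180+y/5-.5]); N=lambda x,y:np.array([200+x/7-.5,150+y/7-.5])
a=[(262,520),(305,478),(350,518),(307,561)];b=[(168,243),(217,265),(155,300),(120,272)]
print("tang tri");
for i,j in [(0,0),(1,1),(2,2),(3,3)]: print(tri(t,M(*a[i]),s,N(*b[j])))
obs2=[(t,(-13,-70,26),M(307,561)),(t,(13,-70,26),M(350,518)),(t,(13,-42,26),M(305,478)),(t,(-13,-42,26),M(262,520))]
for z in(0,):
    print([plane(t,*M(*q),.026+z).round(4) for q in a])
    m=(a[2][0]+a[3][0])/2,(a[2][1]+a[3][1])/2
    e0=plane(t,*M(*m),.026+z)
    e1=plane(t,*M(80,286),.013+z)
    print("ends",e0,e1,np.linalg.norm((e1-e0)[:2]))
    u=plane(t,*M(80,286),.013)-0
    m=plane(t,*M(306,520),.026)
    d=(u-m)[:2];L=np.linalg.norm(d);d/=L;print("dir",d,"yaw",np.arctan2(-d[0],d[1]),L)
    # tang centre at y=-56
    c=m[:2]+56e-3*d;print("origin",c,"y5",c+.005*d)
E
python3 fit.py
```

```text
case [0.52658145 0.02411325 0.16131606]
[[-1.4  1.1]
 [-0.1  1.4]
 [ 0.  -1.1]
 [-1.  -0.1]
 [ 0.  -1. ]
 [-1.   0.3]
 [ 0.9  0.2]
 [ 0.1  1.5]
 [ 0.9  0.9]]
wide [ 0.53268491 -0.01339339  0.03      ]
narrow [0.51822935 0.07543812 0.03      ]
latch [0.45354221 0.01222757 0.09      ]
tang tri
[0.41187811 0.36694679 0.02688387]
[0.43172467 0.34694148 0.03095731]
[0.41217416 0.32710392 0.02868812]
[0.3945932  0.34722628 0.02677469]
[array([0.4135, 0.3674, 0.026 ]), array([0.4317, 0.3478, 0.026 ]), array([0.4132, 0.3277, 0.026 ]), array([0.3946, 0.3474, 0.026 ])]
ends [0.40385491 0.33753236 0.026     ] [0.52185927 0.4522748  0.013     ] 0.1645930072182854
dir [0.72109004 0.69284136] yaw -0.8053743230461226 0.15113676149184935
origin [0.4532571  0.38636011] y5 [0.45686255 0.38982432]
```

Call:
{"api": "move_arm", "payload": {
  "plan": [
    [[0.02, 0.058, 0], 0.186],
    [[0.04, 0.116, 0], 0.372],
    [[0.06, 0.174, 0], 0.558],
    [[0.08, 0.232, 0], 0.744],
    [[0.1, 0.29, 0], 0.93]
  ],
  "hand": 1
}}

```text
t: 0.72
eef_pos: [0.272, -0.2035, 0.2008]
ee_rot: [-0.001, 0.989, -0.15, -0.001]
force: [3.2, 0.0, -0.0]
gripper_width: 1.0
```

Call:
{"api": "move_arm", "payload": {
  "plan": [
    [[0.02, 0.058, 0], 0.186],
    [[0.04, 0.116, 0], 0.372],
    [[0.06, 0.174, 0], 0.558],
    [[0.08, 0.232, 0], 0.744],
    [[0.1, 0.29, 0], 0.93]
  ]
}}

```text
t: 1.35
eef_pos: [0.3721, 0.0886, 0.2006]
ee_rot: [0.0, 0.95, 0.312, -0.001]
force: [0.6, -0.8, 0.5]
gripper_width: 1.001
```

Call:
{"api": "move_arm", "payload": {
  "plan": [
    [[0.02, 0.058, 0], 0.186],
    [[0.04, 0.116, 0], 0.372],
    [[0.06, 0.174, 0], 0.558],
    [[0.08, 0.232, 0], 0.744],
    [[0.08, 0.29, 0], 0.93]
  ]
}}

```text
t: 1.98
eef_pos: [0.4528, 0.3803, 0.1992]
ee_rot: [0.001, 0.707, 0.707, -0.001]
force: [0.0, -0.3, 1.9]
gripper_width: 1.002
```

Call:
{"api": "move_arm", "payload": {
  "plan": [
    [[0.004, 0.01, -0.02], 0.186],
    [[0.004, 0.01, -0.04], 0.372],
    [[0.004, 0.01, -0.06], 0.558],
    [[0.004, 0.01, -0.08], 0.744],
    [[0.004, 0.01, -0.09], 0.765]
  ]
}}

```text
t: 2.6
eef_pos: [0.4557, 0.3896, 0.1069]
ee_rot: [0.0, 0.393, 0.92, -0.002]
force: [-0.3, 0.2, 0.9]
gripper_width: 0.998
```

```bash
cat >look.py <<'E'
import sys
from h import *
from plant import sense, read_camera
tag=sys.argv[1]
s=sense();q=s["ee_rot"];print(s["t"],s["eef_pos"],2*np.arctan2(q[2],q[1]),s["force"],s["gripper_width"],s["joints"].round(2))
for n in("side","top"): pickle.dump(read_camera(n),open(f"{n}{tag}.pkl","wb"))
E
python3 look.py 1; python3 - <<'E'
from h import *
p=[[.457,.390,.109]]
crop(load("top1.pkl"),"t1.png",140,180,110,120,5)
crop(load("side1.pkl"),"s1.png",190,60,140,150,4)
E
```

```text
2.6 [0.45568528 0.38959176 0.10690176] 2.3341460184265195 [-0.28635632  0.24825075  0.85507632] 0.9981476809208243 [ 0.6   0.25  0.13  1.46 -0.   -0.17]
```

View pics/t1.png

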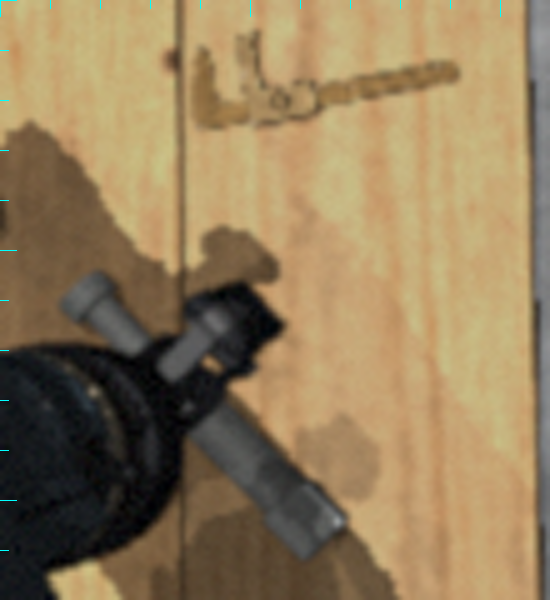

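View pics/s1.png

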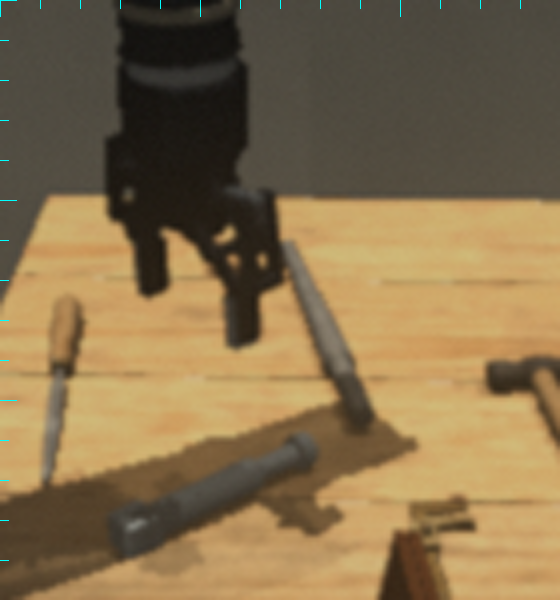

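Call:
{"api": "move_arm", "payload": {
  "plan": [
    [[0.001, 0, -0.04], 0],
    [[0.001, 0, -0.075], 0],
    [[0.001, 0, -0.09], 0],
    [[0.001, 0, -0.096], 0],
    [[0.001, 0, -0.096], 0]
  ]
}}

```text
t: 3.32
eef_pos: [0.4574, 0.39, 0.0124]
ee_rot: [0.001, 0.394, 0.919, -0.002]
force: [-0.1, 0.6, 0.2]
gripper_width: 0.998
```

Call:
{"api": "move_arm", "payload": {
  "plan": [
    [[0, 0, 0], 0],
    [[0, 0, 0], 0],
    [[0, 0, 0], 0],
    [[0, 0, 0], 0],
    [[0, 0, 0], 0]
  ],
  "hand": -1
}}

```text
t: 3.95
eef_pos: [0.4574, 0.39, 0.0123]
ee_rot: [0.001, 0.394, 0.919, -0.002]
force: [0.3, -0.3, 0.3]
gripper_width: 0.001
```

```bash
python3 look.py 2; python3 - <<'E'
from h import *
crop(load("top2.pkl"),"t2.png",140,180,110,120,5)
crop(load("side2.pkl"),"s2.png",190,90,140,120,5)
E
```

```text
3.95 [0.45737075 0.38998753 0.01231101] 2.332218511150645 [ 0.32110428 -0.30453954  0.25939913] 0.0007298194952175047 [ 0.6   0.29 -0.01  1.28 -0.   -0.17]
```

View pics/t2.png

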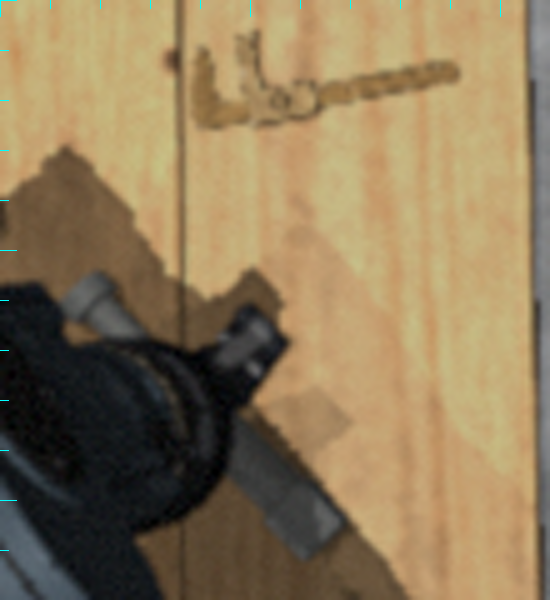

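View pics/s2.png

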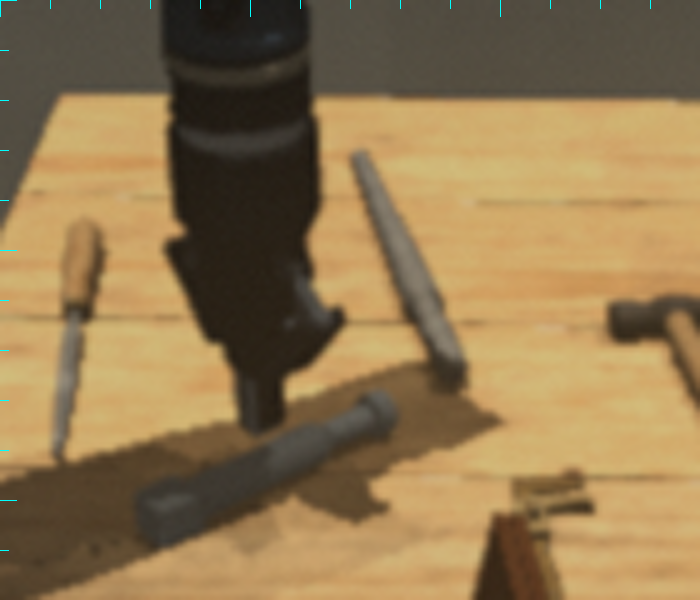

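```bash
python3 - <<'E'
from h import *
t,s=load("top2.pkl"),load("side2.pkl")
for P in([.457,.39,.004],[.457,.39,.012],[.457,.39,.1]):
    a=proj(t,P)[0];b=proj(s,P)[0]; print(P,"top crop",(a+.5-[140,180])*5,"side crop",(b+.5-[190,90])*5)
E
```

```text
[0.457, 0.39, 0.004] top crop [220.3797103  422.64957638] side crop [264.92933459 485.51584359]
[0.457, 0.39, 0.012] top crop [217.00959574 423.33135506] side crop [264.12595496 473.44012545]
[0.457, 0.39, 0.1] top crop [176.14281132 431.59876016] side crop [254.80825815 333.38444403]
```

```bash
python3 - <<'E'
from h import *
t,s=load("top1.pkl"),load("side1.pkl")
for sg in(1,-1):
  for z in(.1,.12,.14,.16):
    P=[.4557-.691*.0495*sg,.3896+.723*.0495*sg,z]
    print(sg,z,(proj(s,P)[0]+.5-[190,60])*4,(proj(t,P)[0]+.5-[140,180])*5)
t,s=load("top0.pkl"),load("side0.pkl")
# edges of the mandrel: compare predictions for bench heights
for z0 in(-.03,-.015,0,.015):
    e=[plane(t,140+x/5-.5,180+y/5-.5,z+z0) for x,y,z in((80,286,.013),(306,520,.026))]
    print(z0,[((proj(s,p)[0]+.5-[200,150])*7).round(0) for p in e],np.linalg.norm((e[0]-e[1])[:2]))
E
```

```text
1 0.1 [156.33060076 358.70872218] [ 92.06842266 519.52730951]
1 0.12 [154.04959104 332.07591692] [ 79.80296797 523.56091746]
1 0.14 [151.7171275  304.84234278] [ 66.98856934 527.7750507 ]
1 0.16 [149.33144927 276.98744013] [ 53.58753102 532.1821058 ]
-1 0.1 [249.7887407  416.86611698] [261.4918614  350.52315711]
-1 0.12 [248.47971262 389.40613606] [253.00493086 350.8548841 ]
-1 0.14 [247.13945906 361.29112653] [244.14135097 351.20133311]
-1 0.16 [245.76684927 332.49736795] [234.87547922 351.56350642]
-0.03 [array([479., 208.]), array([171., 331.])] 0.15551316107093546
-0.015 [array([477., 182.]), array([170., 303.])] 0.1533249581563809
0 [array([475., 157.]), array([169., 274.])] 0.15113676149184935
0.015 [array([472., 130.]), array([168., 245.])] 0.14894857135279765
```

Call:
{"api": "move_arm", "payload": {
  "plan": [
    [[0, 0, 0], 0],
    [[0, 0, 0], 0],
    [[0, 0, 0], 0],
    [[0, 0, -0.01], 0],
    [[0, 0, -0.01], 0]
  ],
  "hand": 1
}}

```text
t: 4.68
eef_pos: [0.4563, 0.3893, 0.0007]
ee_rot: [-0.0, 0.394, 0.919, -0.003]
force: [0.0, -0.9, -0.4]
gripper_width: 1.0
```

```bash
python3 look.py 3; python3 - <<'E'
from h import *
crop(load("top3.pkl"),"t3.png",140,180,110,120,5)
crop(load("side3.pkl"),"s3.png",190,90,140,120,5)
E
```

```text
4.675 [0.45628649 0.38925535 0.00066423] 2.332231961382657 [ 0.04859717 -0.88922466 -0.39672141] 1.0004555906591164 [ 0.6   0.3  -0.02  1.26 -0.   -0.17]
```

View pics/t3.png

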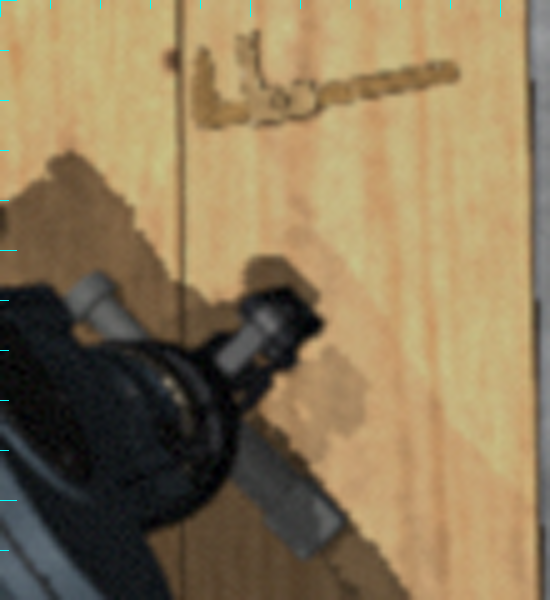

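View pics/s3.png

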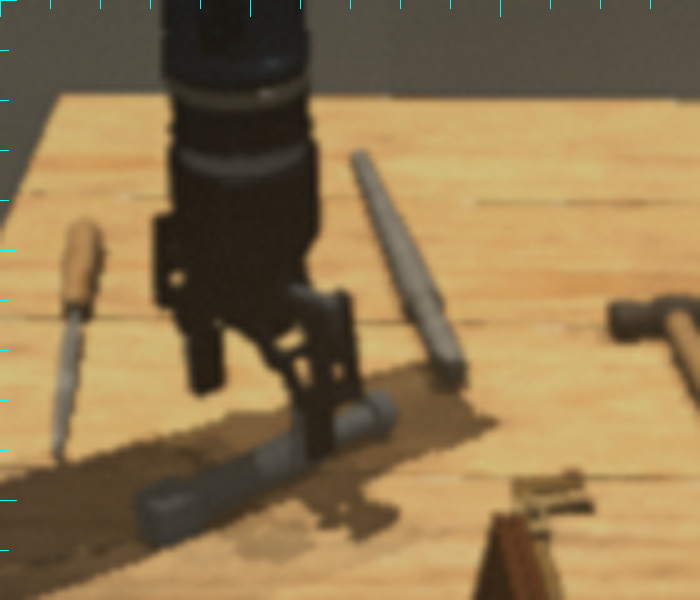

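```bash
python3 - <<'E'
from h import *
from scipy.optimize import least_squares
s=load("side3.pkl")
o=[np.array([190+320/5-.5,90+458/5-.5]),np.array([190+207/5-.5,90+394/5-.5])]
j=np.array([np.cos(2.332),np.sin(2.332),0])
for half in(.045,.0495,.055):
    f=lambda p:np.r_[proj(s,p-half*j)[0]-o[0],proj(s,p+half*j)[0]-o[1]]
    r=least_squares(f,[.456,.389,.04]);print(half,r.x,r.fun.round(1))
    f=lambda p:np.r_[proj(s,[.4563,.3893,p[0]]-p[1]*j)[0]-o[0],proj(s,[.4563,.3893,p[0]]+p[1]*j)[0]-o[1]]
r=least_squares(f,[.04,.05]);print(r.x,r.fun.round(1))
E
```

```text
0.045 [0.46342788 0.34886881 0.07032267] [-0.5  0.7  0.5 -0.8]
0.0495 [0.45106697 0.43763485 0.01227315] [-0.5  0.7  0.5 -0.8]
0.055 [ 0.43595919  0.54612668 -0.05867626] [-0.5  0.7  0.5 -0.8]
[0.04373986 0.04717426] [-1.   0.8 -0.  -0.8]
```

Call:
{"api": "move_arm", "payload": {
  "plan": [
    [[0.001, 0.001, -0.01], 0],
    [[0.001, 0.001, -0.02], 0],
    [[0.001, 0.001, -0.026], 0],
    [[0.001, 0.001, -0.026], 0]
  ]
}}

```text
t: 5.28
eef_pos: [0.4571, 0.3901, -0.0256]
ee_rot: [-0.0, 0.394, 0.919, -0.003]
force: [-0.5, 0.1, 0.7]
gripper_width: 1.001
```

```bash
python3 look.py 4; python3 - <<'E'
from h import *
crop(load("side4.pkl"),"s4.png",190,90,140,120,5)
E
```

```text
5.275 [ 0.45708375  0.39010263 -0.02562278] 2.332235072619199 [-0.51674987  0.14417855  0.65199204] 1.0010227933656606 [ 0.6   0.32 -0.05  1.21 -0.   -0.16]
```

View pics/s4.png

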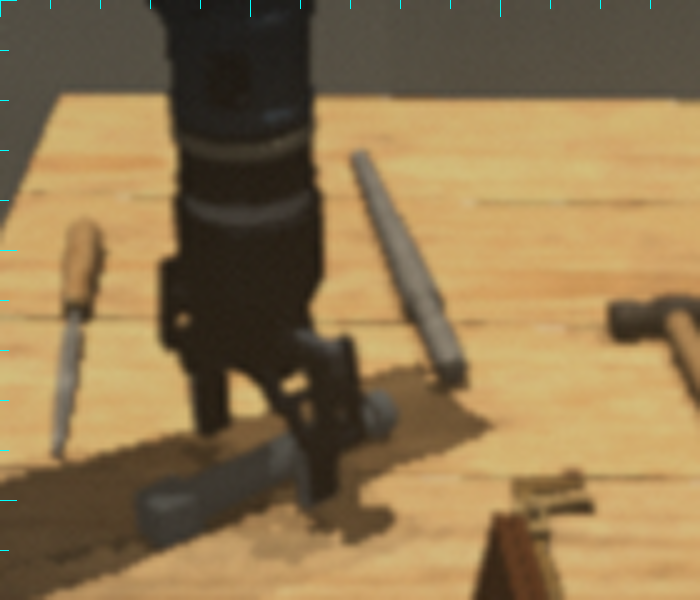

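Call:
{"api": "move_arm", "payload": {
  "plan": [
    [[0, 0, 0], 0],
    [[0, 0, 0], 0],
    [[0, 0, 0], 0],
    [[0, 0, 0], 0],
    [[0, 0, 0], 0]
  ],
  "hand": -1
}}

```text
t: 6.0
eef_pos: [0.4578, 0.3916, -0.0236]
ee_rot: [-0.0, 0.394, 0.919, -0.001]
force: [-2.1, 2.5, 4.1]
gripper_width: 0.254
```

```bash
python3 look.py 5; python3 - <<'E'
from h import *
crop(load("side5.pkl"),"s5.png",190,120,100,90,8)
E
```

```text
6.0 [ 0.4577817   0.39162502 -0.02361311] 2.332619554887452 [-2.1100748   2.48664665  4.06783495] 0.2543163902327962 [ 0.6   0.32 -0.05  1.21 -0.   -0.16]
```

View pics/s5.png

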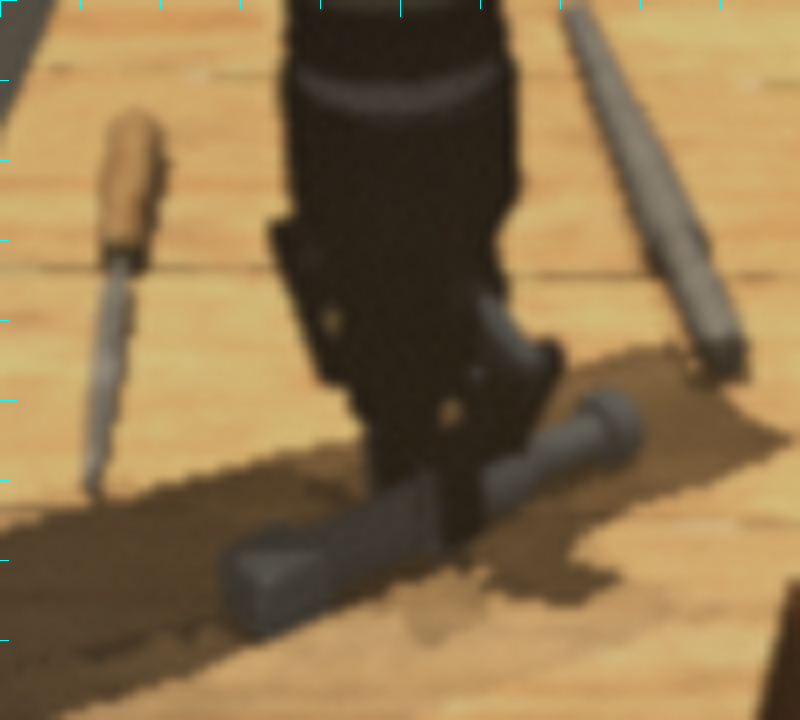

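Call:
{"api": "move_arm", "payload": {
  "plan": [
    [[0, -0.001, 0], 0],
    [[0, -0.001, 0], 0],
    [[0, -0.001, -0.008], 0],
    [[0, -0.001, -0.008], 0]
  ],
  "hand": 0.2
}}

```text
t: 6.6
eef_pos: [0.4581, 0.3904, -0.032]
ee_rot: [0.0, 0.394, 0.919, -0.001]
force: [1.4, 0.9, 2.1]
gripper_width: 0.598
```

Call:
{"api": "move_arm", "payload": {
  "plan": [
    [[0, 0, 0], 0],
    [[0, 0, 0], 0],
    [[0, 0, 0], 0],
    [[0, 0, 0], 0],
    [[0, 0, 0], 0]
  ],
  "hand": -1
}}

```text
t: 7.22
eef_pos: [0.4596, 0.3925, -0.0287]
ee_rot: [0.001, 0.394, 0.919, 0.001]
force: [-2.7, 0.6, 11.5]
gripper_width: 0.261
```

Call:
{"api": "move_arm", "payload": {
  "plan": [
    [[0, 0, 0.01], 0],
    [[0, 0, 0.03], 0],
    [[0, 0, 0.06], 0],
    [[0, 0, 0.1], 0],
    [[0, 0, 0.1], 0]
  ]
}}

```text
t: 7.85
eef_pos: [0.4618, 0.3938, 0.0741]
ee_rot: [0.003, 0.394, 0.919, 0.004]
force: [0.3, 1.3, -3.4]
gripper_width: 0.258
```

```bash
python3 look.py 6; python3 - <<'E'
from h import *
crop(load("side6.pkl"),"s6.png",190,70,110,110,6)
crop(load("top6.pkl"),"t6.png",110,180,130,120,5)
E
```

```text
7.85 [0.46177427 0.3937758  0.07408676] 2.3325583121051077 [ 0.33718979  1.26816256 -3.35558642] 0.2575947902495554 [ 0.6   0.26  0.08  1.38 -0.   -0.17]
```

View pics/s6.png

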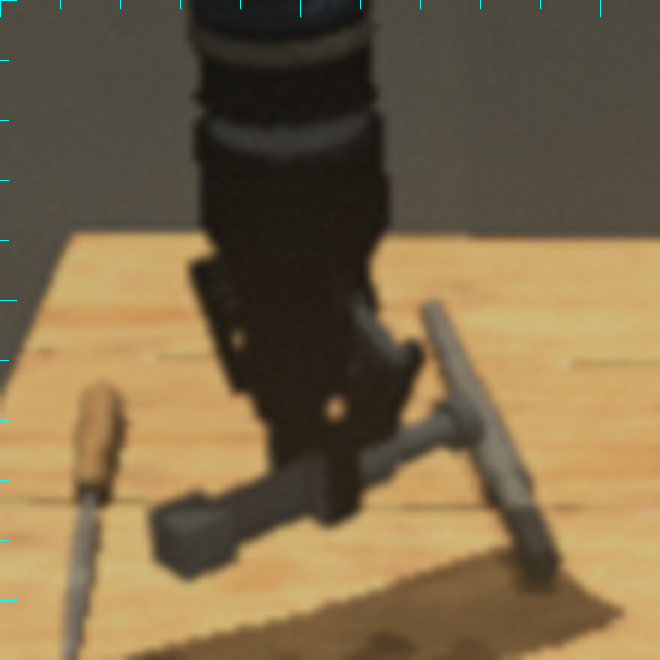

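View pics/t6.png

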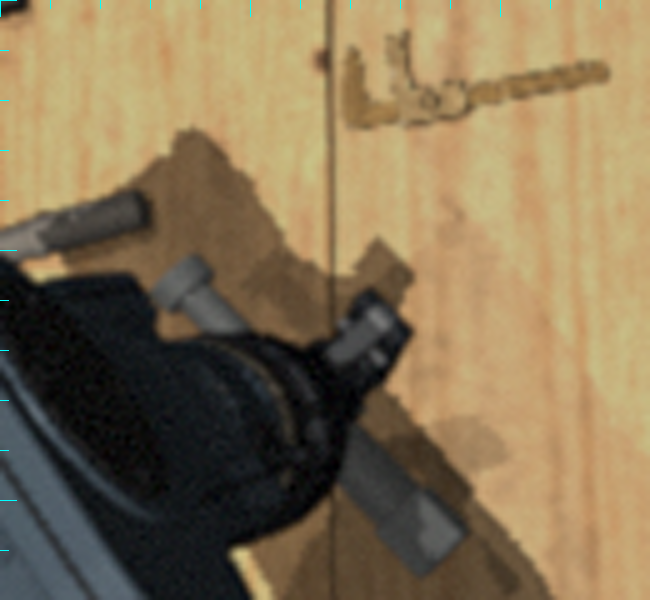

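```bash
python3 - <<'E'
from h import *
t,s=load("top6.pkl"),load("side6.pkl")
T=lambda x,y:(110+x/5-.5,180+y/5-.5); S=lambda x,y:(190+x/6-.5,70+y/6-.5)
a=tri(t,T(185,283),s,S(463,424)); b=tri(t,T(423,532),s,S(196,508)) # tang top face centre
print(a,b,np.linalg.norm((a-b)[:2])); b[2]-=.013
d=a-b; print("pitch",d[2]/np.linalg.norm(d),"yaw",np.arctan2(d[1],d[0])); u=d/np.linalg.norm(d)
print("origin",b+.056*u,"z at",)
p=np.array([.4618,.3938]);print("grip y along",(p-b[:2])@u[:2]-.056,"lateral",(p-b[:2])@[-u[1],u[0]])
E
```

```text
[0.52143529 0.44403226 0.11832923] [0.41745661 0.34458337 0.13181933] 0.14388066521794235
pitch -0.003406318848466849 yaw 0.7631344818827425
origin [0.45792606 0.38328979 0.11862858] z at
grip y along 0.010063432279633307 lateral 0.004917789525900396
```

Call:
{"api": "move_arm", "payload": {
  "plan": [
    [[0.008, -0.05, 0.02], 0.18],
    [[0.016, -0.1, 0.03], 0.36],
    [[0.024, -0.15, 0.03], 0.54],
    [[0.032, -0.2, 0.03], 0.72],
    [[0.04, -0.25, 0.03], 0.9]
  ]
}}

```text
t: 8.57
eef_pos: [0.4966, 0.1404, 0.0957]
ee_rot: [-0.003, -0.048, 0.999, -0.0]
force: [0.8, 0.0, -3.9]
gripper_width: 0.256
```

Call:
{"api": "move_arm", "payload": {
  "plan": [
    [[0.008, -0.045, 0.0], 0.069],
    [[0.017, -0.09, 0.0], 0.069],
    [[0.0245, -0.127, 0.0], 0.069],
    [[0.0245, -0.127, 0.0], 0.069]
  ]
}}

```text
t: 9.07
eef_pos: [0.5192, 0.0109, 0.0921]
ee_rot: [-0.006, -0.08, 0.997, -0.0]
force: [-1.0, 1.0, -4.7]
gripper_width: 0.259
```

```bash
python3 look.py 7; python3 - <<'E'
from h import *
crop(load("side7.pkl"),"s7.png",180,110,140,150,5)
crop(load("top7.pkl"),"t7.png",260,160,150,120,5)
E
```

```text
9.075 [0.51920447 0.01087895 0.0920612 ] 3.3011950848915785 [-0.97875335  1.02246524 -4.71725637] 0.25857846456681804 [-0.11  0.05 -0.12  1.41 -0.   -1.84]
```

View pics/s7.png

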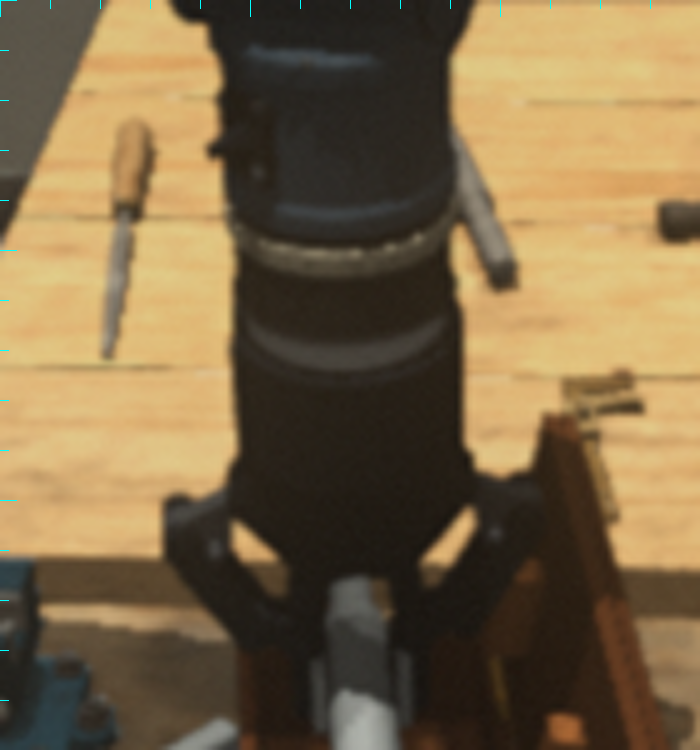

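View pics/t7.png

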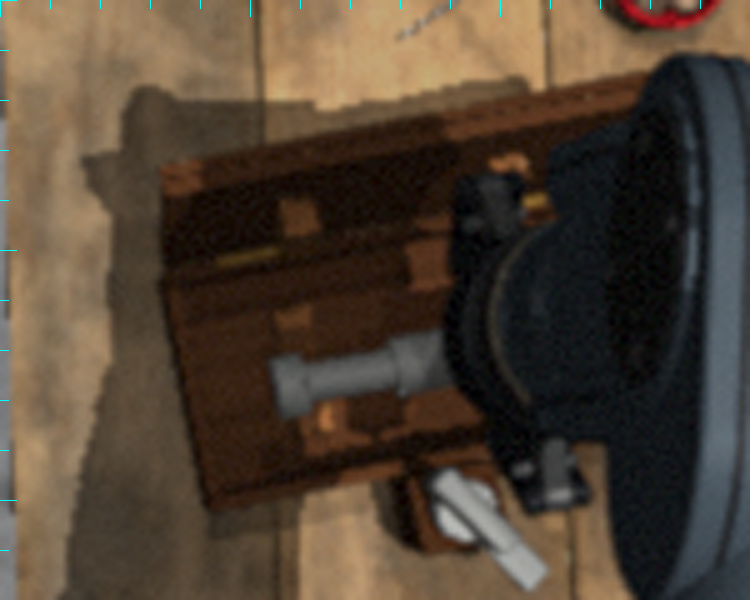

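```bash
python3 - <<'E'
from h import *
t=load("top7.pkl");c=np.load("case.npy")
def inc(P):
    d=P[:2]-c[:2];k,n=np.cos(c[2]),np.sin(c[2]);return np.array([k*d[0]+n*d[1],-n*d[0]+k*d[1]])*1000
for x,y in((291,386),(405,365),(275,388)):
    P=plane(t,260+x/5-.5,160+y/5-.5,.136);print(P,inc(P))
print(inc(np.array([.5192,.0109])))
E
```

```text
[0.50874492 0.090488   0.136     ] [-6.94402147 68.37784324]
[0.51598073 0.04340118 0.136     ] [-7.36511386 20.74017191]
[0.50811759 0.09707007 0.136     ] [-6.50600728 74.97521246]
[ -9.40789105 -11.85611233]
```

```bash
python3 - <<'E'
from h import *
t,s=load("top0.pkl"),load("side0.pkl");c=np.load("case.npy")
def W(P):
    k,n=np.cos(c[2]),np.sin(c[2]);P=np.array(P)/1000
    return np.array([c[0]+k*P[0]-n*P[1],c[1]+n*P[0]+k*P[1],P[2]])
for th in(1.75,1.8,1.85,1.9,1.95,2.0):
    o=[]
    for hh in(0,8,14):   # lid local: r from hinge, h above
        for y in(108,-108):
            P=W((55-112*np.cos(th)+hh*np.sin(th),y,56+112*np.sin(th)+hh*np.cos(th)))
            o+=[((proj(t,P)[0]+.5-[280,170])*6).round(),((proj(s,P)[0]+.5-[190,180])*5).round()]
    print(th,*o)
E
```

```text
1.75 [ 73. 181.] [493.  60.] [707.  60.] [591. 446.] [ 69. 158.] [512.  61.] [701.  38.] [615. 447.] [ 65. 141.] [526.  62.] [696.  22.] [633. 448.]
1.8 [ 70. 165.] [506.  61.] [702.  45.] [608. 447.] [ 65. 143.] [525.  63.] [696.  23.] [631. 449.] [ 62. 126.] [539.  65.] [691.   7.] [649. 450.]
1.85 [ 67. 150.] [519.  63.] [698.  30.] [624. 449.] [ 62. 128.] [538.  66.] [691.   9.] [647. 451.] [ 58. 112.] [552.  68.] [686.  -7.] [664. 453.]
1.9 [ 63. 135.] [532.  65.] [693.  15.] [640. 451.] [ 59. 114.] [551.  69.] [686.  -5.] [663. 454.] [55. 98.] [564.  72.] [681. -21.] [679. 457.]
1.95 [ 60. 120.] [545.  68.] [688.   1.] [656. 453.] [ 55. 100.] [563.  73.] [681. -19.] [678. 458.] [52. 84.] [576.  76.] [676. -33.] [694. 461.]
2.0 [ 57. 106.] [557.  72.] [683. -13.] [671. 457.] [52. 86.] [575.  77.] [676. -32.] [692. 462.] [49. 72.] [588.  81.] [670. -46.] [708. 465.]
```

Call:
{"api": "move_arm", "payload": {
  "plan": [
    [[0.002, 0.005, 0], 0],
    [[0.004, 0.009, -0.02], 0],
    [[0.004, 0.009, -0.04], 0],
    [[0.004, 0.009, -0.055], 0],
    [[0.004, 0.009, -0.055], 0]
  ]
}}

```text
t: 9.8
eef_pos: [0.521, 0.0235, 0.0357]
ee_rot: [-0.008, -0.082, 0.997, 0.001]
force: [-0.1, 0.2, -4.8]
gripper_width: 0.256
```

```bash
python3 look.py 8; python3 - <<'E'
from h import *
crop(load("side8.pkl"),"s8.png",180,170,140,150,5)
crop(load("top8.pkl"),"t8.png",270,170,140,120,5)
E
```

```text
9.8 [0.52098654 0.02346974 0.03570094] 3.3058946528055566 [-0.09778629  0.24286651 -4.76645251] 0.25554655248110897 [-0.08  0.09 -0.19  1.31 -0.   -1.82]
```

View pics/s8.png

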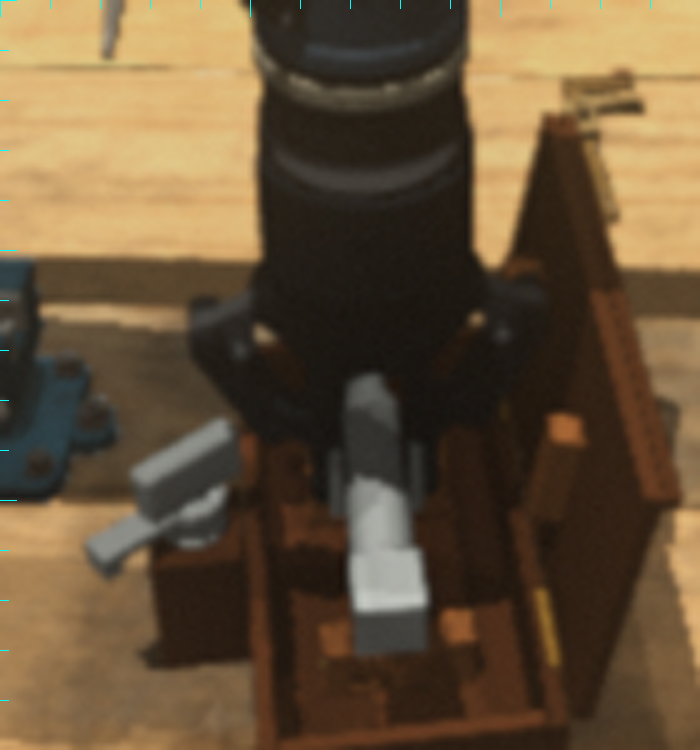

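View pics/t8.png

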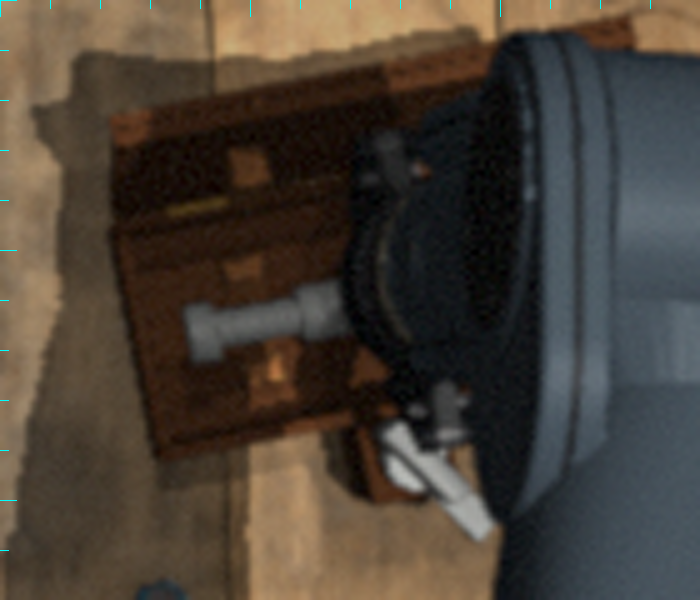

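```bash
python3 - <<'E'
from h import *
t=load("top8.pkl");s=load("side8.pkl");c=np.load("case.npy")
def inc(P):
    d=P[:2]-c[:2];k,n=np.cos(c[2]),np.sin(c[2]);return np.r_[np.array([k*d[0]+n*d[1],-n*d[0]+k*d[1]])*1000,P[2]*1000].round(1)
for x,y in((206,331),(299,309)):
    print(inc(plane(t,270+x/5-.5,170+y/5-.5,.079)))
for x,y in((389,578),): print("tang top centre",inc(plane(s,180+x/5-.5,170+y/5-.5,.092)), inc(plane(s,180+x/5-.5,170+y/5-.5,.087)))
crop(t,"t8b.png",330,185,60,80,9)
crop(s,"s8b.png",210,220,85,60,9)
E
```

```text
[-1.9 76.7 79. ]
[-0.1 35.  79. ]
tang top centre [ -5.  -65.6  92. ] [ -4.8 -61.1  87. ]
```

View pics/t8b.png

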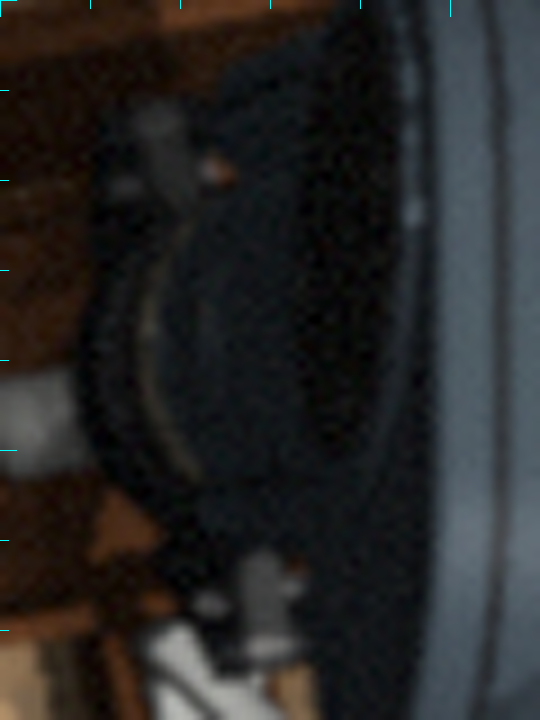

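View pics/s8b.png

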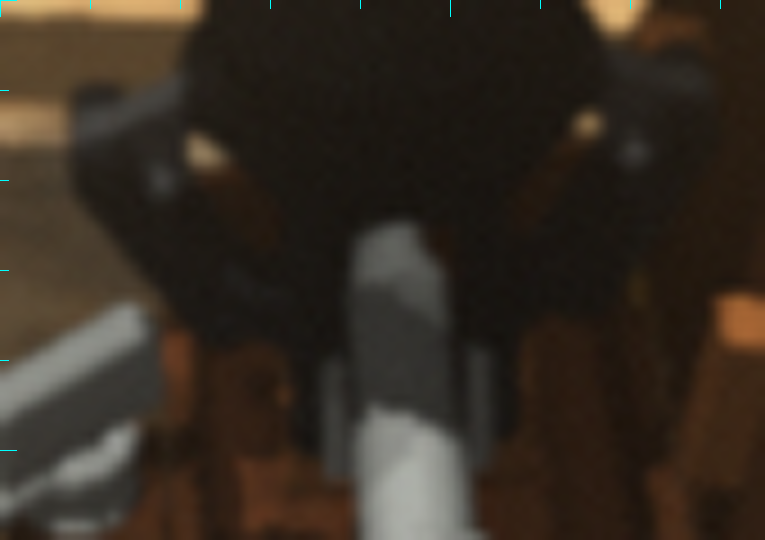

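Call:
{"api": "move_arm", "payload": {
  "plan": [
    [[0.006, -0.007, 0], 0],
    [[0.006, -0.007, -0.01], 0],
    [[0.006, -0.007, -0.02], 0],
    [[0.006, -0.007, -0.027], 0],
    [[0.006, -0.007, -0.027], 0]
  ]
}}

```text
t: 10.52
eef_pos: [0.5277, 0.0161, 0.0095]
ee_rot: [-0.007, -0.082, 0.997, 0.001]
force: [-0.5, -0.7, -4.7]
gripper_width: 0.256
```

```bash
python3 look.py 9; python3 - <<'E'
from h import *
crop(load("side9.pkl"),"s9.png",190,210,110,120,6)
crop(load("top9.pkl"),"t9.png",280,180,110,110,6)
E
```

```text
10.525 [0.52769281 0.01605528 0.00950514] 3.3052563310654364 [-0.5360098 -0.6767065 -4.6805715] 0.25559596372474996 [-0.1   0.12 -0.21  1.25 -0.   -1.83]
```

View pics/s9.png

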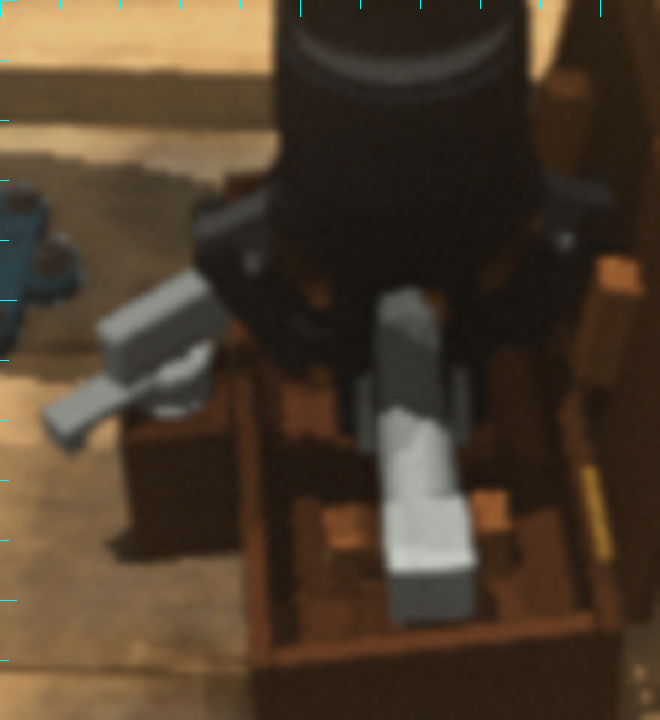

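View pics/t9.png

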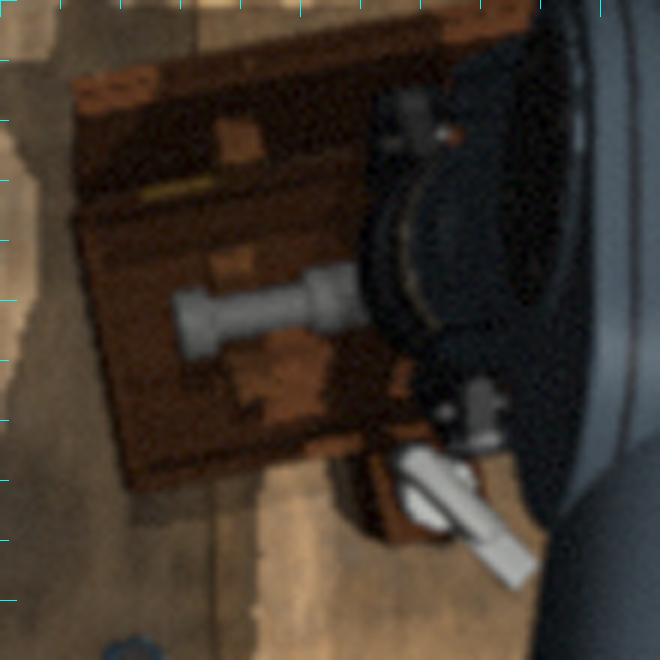

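Call:
{"api": "move_arm", "payload": {
  "plan": [
    [[-0.001, 0, -0.006], 0],
    [[-0.001, 0, -0.012], 0],
    [[-0.001, 0, -0.012], 0]
  ]
}}

```text
t: 11.0
eef_pos: [0.527, 0.0161, -0.0022]
ee_rot: [-0.006, -0.082, 0.997, 0.001]
force: [0.4, 0.8, -4.9]
gripper_width: 0.258
```

Call:
{"api": "move_arm", "payload": {
  "plan": [
    [[0, 0, -0.004], 0],
    [[0, 0, -0.006], 0],
    [[0, 0, -0.006], 0]
  ]
}}

```text
t: 11.38
eef_pos: [0.5266, 0.0159, -0.0086]
ee_rot: [-0.007, -0.082, 0.997, 0.001]
force: [-1.4, -1.8, -4.6]
gripper_width: 0.257
```

Axis now near 34 mm by my estimate; creep on.

Call:
{"api": "move_arm", "payload": {
  "plan": [
    [[0, 0, -0.003], 0],
    [[0, 0, -0.003], 0]
  ]
}}

```text
t: 11.62
eef_pos: [0.527, 0.0157, -0.011]
ee_rot: [-0.007, -0.082, 0.997, 0.0]
force: [-2.2, -1.6, -0.7]
gripper_width: 0.255
```

```bash
python3 look.py 10; python3 - <<'E'
from h import *
crop(load("side10.pkl"),"s10.png",190,210,110,120,6)
crop(load("top10.pkl"),"t10.png",280,180,110,110,6)
E
```

```text
11.625 [ 0.52698532  0.01565792 -0.01103837] 3.3052740887414434 [-2.18178936 -1.5587527  -0.70674019] 0.25477359829755536 [-0.1   0.13 -0.24  1.21 -0.   -1.83]
```

View pics/s10.png

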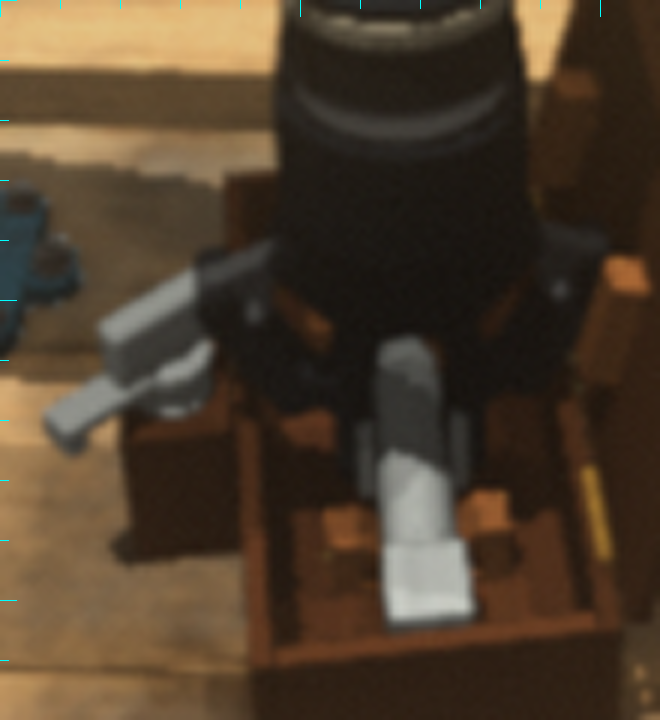

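View pics/t10.png

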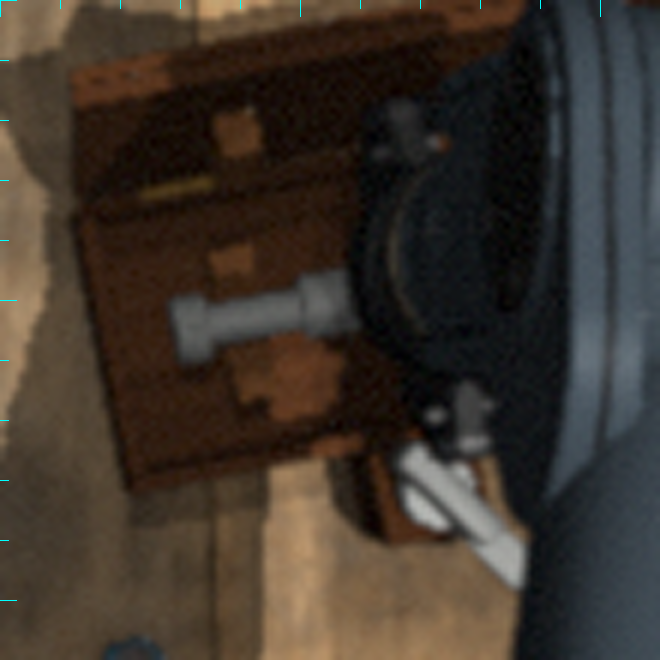

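```bash
python3 - <<'E'
from h import *
t=load("top10.pkl");s=load("side10.pkl");c=np.load("case.npy")
def inc(P):
    d=P[:2]-c[:2];k,n=np.cos(c[2]),np.sin(c[2]);return np.r_[np.array([k*d[0]+n*d[1],-n*d[0]+k*d[1]])*1000,P[2]*1000].round(1)
for x,y in((194,328),(305,304)):
    print(inc(plane(t,280+x/6-.5,180+y/6-.5,.032)))
print("tang top centre",inc(plane(s,190+427/6-.5,210+580/6-.5,.045)))
E
```

```text
[ 1.4 69.  32. ]
[ 2.3 25.7 32. ]
tang top centre [ -1.2 -74.9  45. ]
```

Call:
{"api": "move_arm", "payload": {
  "plan": [
    [[-0.001, 0, 0.004], 0],
    [[-0.002, 0.003, 0.004], 0],
    [[-0.002, 0.005, 0.004], 0],
    [[-0.002, 0.005, 0.002], 0]
  ]
}}

```text
t: 12.22
eef_pos: [0.5256, 0.0211, -0.0088]
ee_rot: [-0.006, -0.082, 0.997, 0.001]
force: [1.5, -0.6, -3.5]
gripper_width: 0.26
```

Call:
{"api": "move_arm", "payload": {
  "plan": [
    [[0, 0, -0.002], 0],
    [[0, 0, -0.003], 0],
    [[0, 0, -0.003], 0]
  ]
}}

```text
t: 12.6
eef_pos: [0.5258, 0.0212, -0.0113]
ee_rot: [-0.006, -0.082, 0.997, 0.001]
force: [0.6, 0.9, 0.3]
gripper_width: 0.256
```

Call:
{"api": "move_arm", "payload": {
  "plan": [
    [[0, 0, -0.002], 0],
    [[0, 0, -0.002], 0]
  ]
}}

```text
t: 12.85
eef_pos: [0.5259, 0.0212, -0.0114]
ee_rot: [-0.005, -0.082, 0.997, 0.001]
force: [-3.8, -1.1, 8.1]
gripper_width: 0.256
```

Call:
{"api": "move_arm", "payload": {
  "plan": [
    [[0, 0, 0], 0],
    [[0, 0, 0], 0],
    [[0, 0, 0], 0]
  ],
  "hand": -0.1
}}

```text
t: 13.22
eef_pos: [0.5262, 0.0211, -0.0111]
ee_rot: [-0.005, -0.082, 0.997, 0.001]
force: [-1.9, -1.2, 1.9]
gripper_width: 0.449
```

```bash
python3 look.py 11; python3 - <<'E'
from h import *
crop(load("side11.pkl"),"s11.png",190,210,110,120,6)
crop(load("top11.pkl"),"t11.png",280,180,110,110,6)
E
```

```text
13.225 [ 0.52620053  0.02109884 -0.01108187] 3.305605937249413 [-1.90601552 -1.19197887  1.88786709] 0.44917993208208734 [-0.09  0.13 -0.24  1.21 -0.   -1.82]
```

View pics/s11.png

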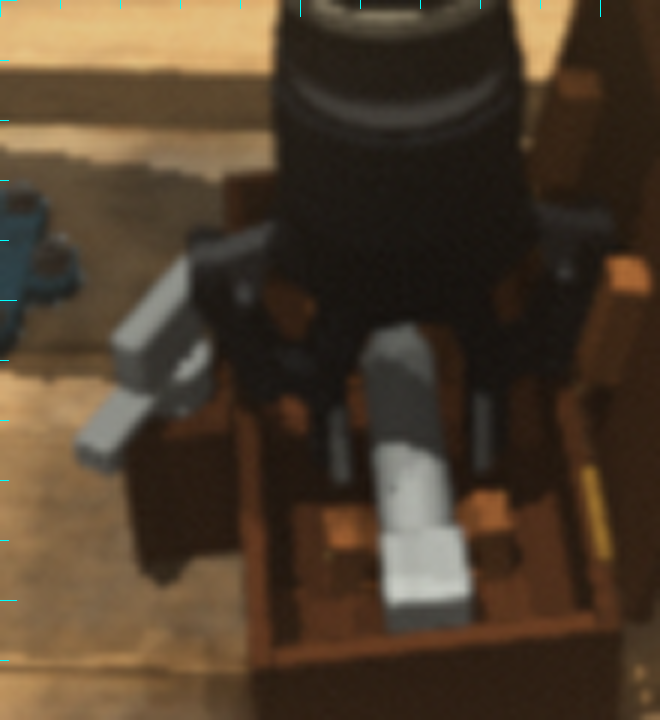

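View pics/t11.png

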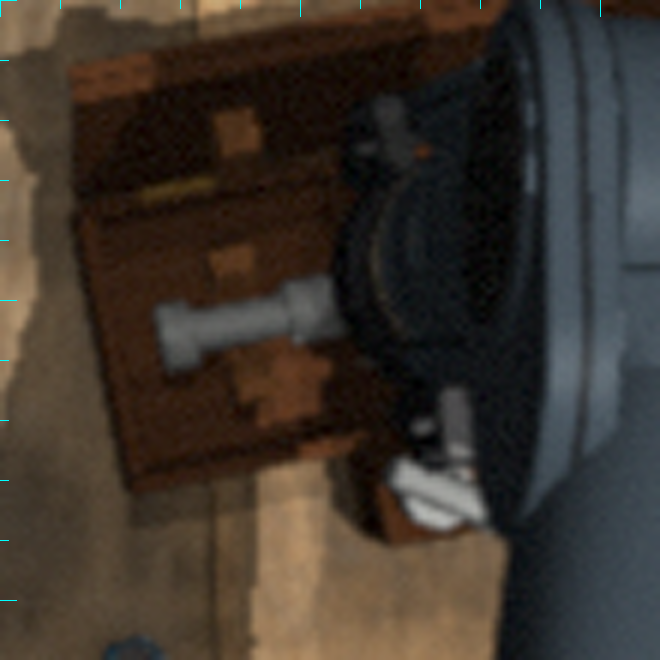

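Call:
{"api": "move_arm", "payload": {
  "plan": [
    [[0, 0, 0.02], 0],
    [[0, 0, 0.06], 0],
    [[0, 0, 0.12], 0],
    [[-0.04, 0, 0.18], 0],
    [[-0.1, 0, 0.22], 0]
  ]
}}

```text
t: 13.95
eef_pos: [0.4421, 0.0211, 0.2004]
ee_rot: [-0.003, -0.082, 0.997, 0.0]
force: [-1.1, 0.0, 0.3]
gripper_width: 0.449
```

```bash
python3 look.py 12; python3 - <<'E'
from h import *
crop(load("side12.pkl"),"s12.png",190,180,110,150,5)
crop(load("top12.pkl"),"t12.png",280,170,130,120,6)
E
```

```text
13.95 [0.4421139  0.02114079 0.2003586 ] 3.3057998978201617 [-1.08530944  0.01119768  0.26271755] 0.44895675822902353 [-0.1  -0.16 -0.1   1.63 -0.   -1.84]
```

View pics/s12.png

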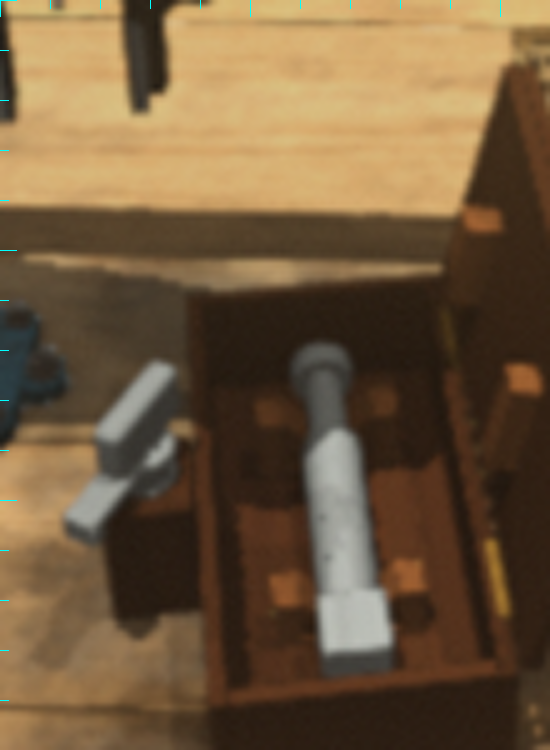

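View pics/t12.png

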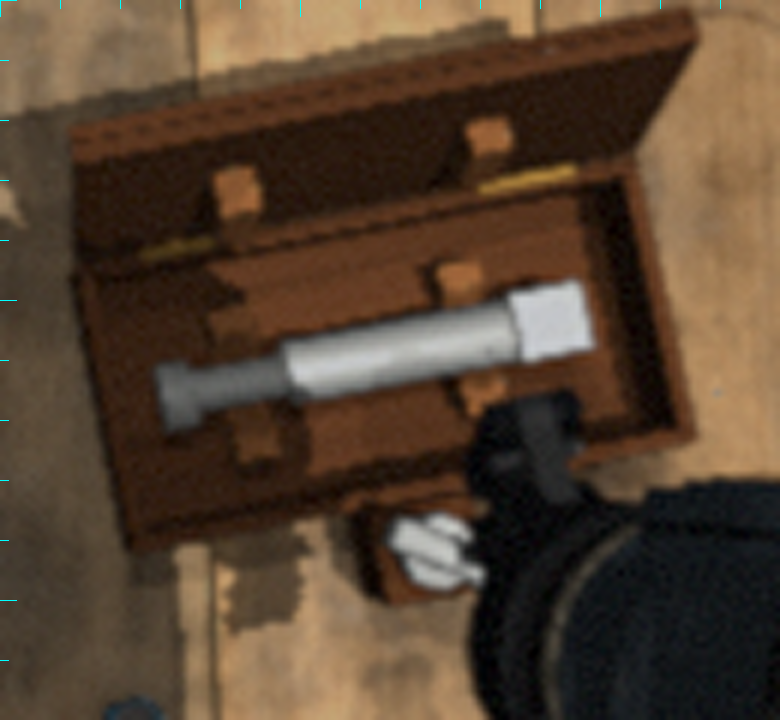

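```bash
python3 - <<'E'
from h import *
t=load("top12.pkl");s=load("side12.pkl");c=np.load("case.npy")
def inc(P):
    d=P[:2]-c[:2];k,n=np.cos(c[2]),np.sin(c[2]);return np.r_[np.array([k*d[0]+n*d[1],-n*d[0]+k*d[1]])*1000,P[2]*1000].round(1)
T=lambda x,y:(280+x/6-.5,170+y/6-.5);S=lambda x,y:(190+x/5-.5,180+y/5-.5)
for x,y,z in((180,396,.03),(288,373,.03),(551,321,.043)): print(inc(plane(t,*T(x,y),z)))
for x,y in((233,320),(255,445),(460,278),(484,393)): print("sad",inc(plane(t,*T(x,y),.04)))
print("tang tri",inc(tri(t,T(551,321),s,S(354,620))), "collar",inc(tri(t,T(180,396),s,S(322,370))))
E
```

```text
[-0.6 74.6 30. ]
[ 0.2 32.4 30. ]
[  0.6 -67.4  43. ]
sad [23.7 50.2 40. ]
sad [-24.   51.4  40. ]
sad [ 23.1 -37.5  40. ]
sad [-21.2 -37.5  40. ]
tang tri [ -0.3 -67.3  43.2] collar [-1.1 75.1 34.5]
```

Call:
{"api": "move_arm", "payload": {
  "plan": [
    [[0.02, 0.002, 0.005], 0],
    [[0.075, 0.008, 0.005], 0],
    [[0.13, 0.015, 0.005], 0],
    [[0.185, 0.021, 0.005], 0],
    [[0.208, 0.023, 0.005], 0]
  ],
  "hand": -1
}}

```text
t: 14.68
eef_pos: [0.6519, 0.045, 0.2047]
ee_rot: [-0.002, -0.082, 0.997, 0.0]
force: [-0.7, -0.4, -0.1]
gripper_width: 0.001
```

Call:
{"api": "move_arm", "payload": {
  "plan": [
    [[0.003, 0, -0.03], 0],
    [[0.003, 0, -0.07], 0],
    [[0.003, 0, -0.1], 0],
    [[0.003, 0, -0.1], 0]
  ]
}}

```text
t: 15.18
eef_pos: [0.652, 0.0453, 0.0986]
ee_rot: [-0.006, -0.082, 0.997, 0.001]
force: [-0.4, -0.4, -0.1]
gripper_width: 0.0
```

```bash
python3 look.py 13; python3 - <<'E'
from h import *
crop(load("side13.pkl"),"s13.png",190,120,150,150,5)
E
```

```text
15.175 [0.65202881 0.04529107 0.09863797] 3.306447132627548 [-0.35209278 -0.38664669 -0.12543328] 0.0001648924192258478 [-0.03  0.4   0.31  1.49  0.   -1.77]
```

View pics/s13.png

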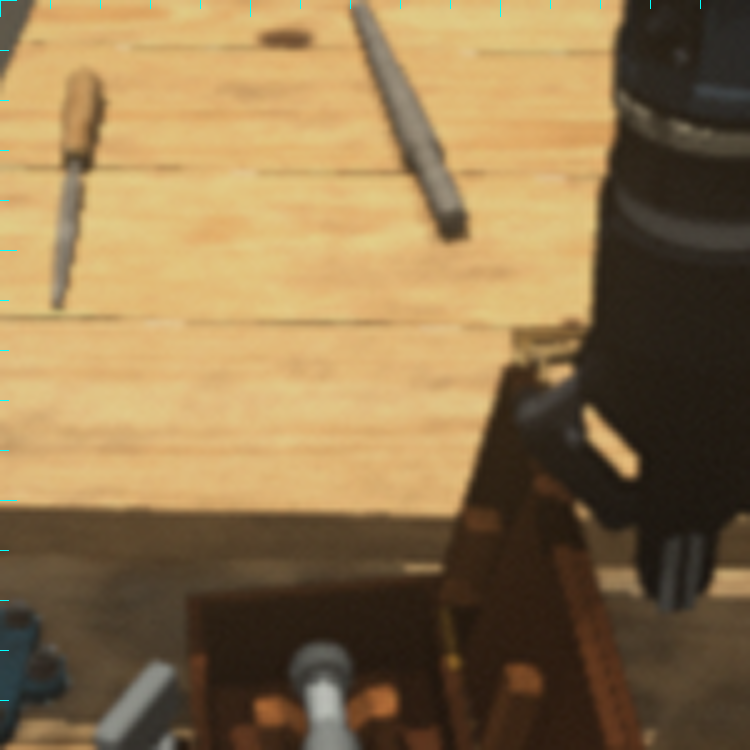

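Call:
{"api": "move_arm", "payload": {
  "plan": [
    [[-0.018, -0.003, 0], 0],
    [[-0.034, -0.0055, 0], 0],
    [[-0.048, -0.008, 0], 0],
    [[-0.06, -0.01, 0], 0],
    [[-0.072, -0.0118, 0], 0]
  ]
}}

```text
t: 15.9
eef_pos: [0.5858, 0.033, 0.1077]
ee_rot: [0.002, -0.082, 0.997, 0.0]
force: [2.8, 0.5, 1.9]
gripper_width: 0.004
```

```bash
python3 look.py 14; python3 - <<'E'
from h import *
crop(load("side14.pkl"),"s14.png",190,120,150,150,5)
E
```

```text
15.9 [0.58579473 0.03303317 0.10772975] 3.3063660066616607 [2.79516069 0.48886216 1.86346032] 0.003695849616876496 [-0.06  0.2   0.08  1.45  0.   -1.79]
```

View pics/s14.png

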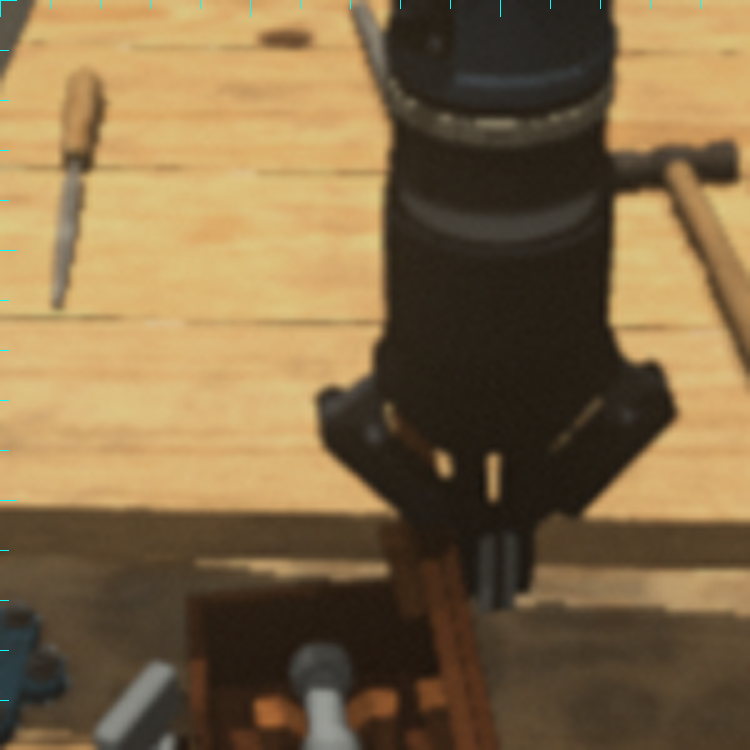

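Call:
{"api": "move_arm", "payload": {
  "plan": [
    [[-0.012, -0.002, -0.004], 0],
    [[-0.022, -0.0035, -0.01], 0],
    [[-0.032, -0.005, -0.017], 0],
    [[-0.041, -0.0067, -0.025], 0],
    [[-0.048, -0.0078, -0.033], 0]
  ]
}}

```text
t: 16.62
eef_pos: [0.536, 0.0252, 0.074]
ee_rot: [0.0, -0.082, 0.997, 0.0]
force: [-0.9, -0.9, 4.2]
gripper_width: 0.001
```

```bash
python3 look.py 15; python3 - <<'E'
from h import *
crop(load("side15.pkl"),"s15.png",190,160,150,150,5)
E
```

```text
16.625 [0.53595146 0.02516027 0.07401146] 3.306142543079674 [-0.87391754 -0.92252988  4.20041505] 0.001492802663010913 [-0.08  0.09 -0.11  1.37  0.   -1.81]
```

View pics/s15.png

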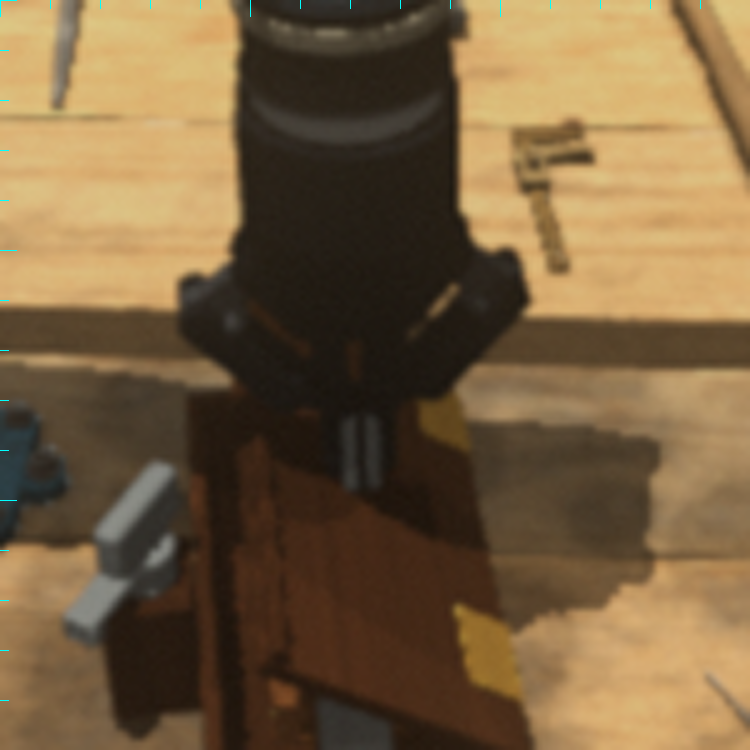

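Call:
{"api": "move_arm", "payload": {
  "plan": [
    [[-0.006, -0.001, -0.01], 0],
    [[-0.012, -0.002, -0.02], 0],
    [[-0.014, -0.0023, -0.029], 0],
    [[-0.016, -0.0026, -0.036], 0],
    [[-0.016, -0.0026, -0.04], 0]
  ]
}}

```text
t: 17.35
eef_pos: [0.518, 0.0225, 0.0348]
ee_rot: [-0.002, -0.082, 0.997, 0.0]
force: [-9.3, 0.8, 25.5]
gripper_width: 0.002
```

```bash
python3 look.py 16; python3 - <<'E'
from h import *
crop(load("side16.pkl"),"s16.png",190,190,120,150,5)
crop(load("top16.pkl"),"t16.png",280,180,120,110,6)
E
```

```text
17.35 [0.51800273 0.02250705 0.03483943] 3.3060574048558524 [-9.30773625  0.80359894 25.46329984] 0.002221517306094923 [-0.09  0.07 -0.22  1.29 -0.   -1.82]
```

View pics/s16.png

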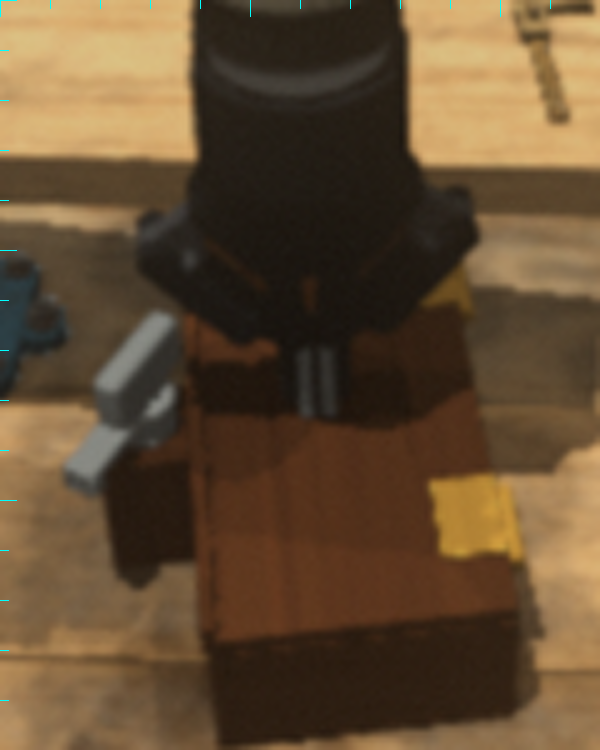

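View pics/t16.png

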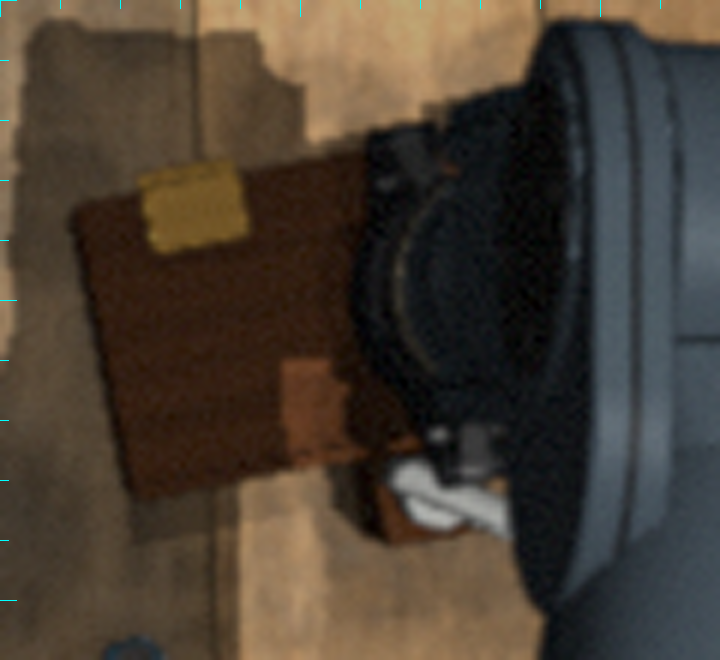

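Call:
{"api": "move_arm", "payload": {
  "plan": [
    [[0, 0, 0.03], 0],
    [[-0.01, -0.02, 0.08], -0.18],
    [[-0.03, -0.06, 0.13], -0.36],
    [[-0.06, -0.11, 0.16], -0.54],
    [[-0.08, -0.16, 0.17], -0.72]
  ]
}}

```text
t: 18.08
eef_pos: [0.4377, -0.1384, 0.2068]
ee_rot: [-0.0, 0.276, 0.961, 0.001]
force: [1.3, 0.1, -0.7]
gripper_width: 0.001
```

Call:
{"api": "move_arm", "payload": {
  "plan": [
    [[-0.01, 0, 0], -0.18],
    [[-0.02, 0, 0], -0.37],
    [[-0.03, 0, 0], -0.55],
    [[-0.03, 0, 0], -0.74],
    [[-0.03, 0, 0], -0.92]
  ]
}}

```text
t: 18.7
eef_pos: [0.4069, -0.1379, 0.2059]
ee_rot: [-0.001, 0.676, 0.737, 0.001]
force: [-0.2, -0.1, -0.2]
gripper_width: -0.004
```

```bash
python3 look.py 17; python3 - <<'E'
from h import *
crop(load("side17.pkl"),"s17.png",190,190,120,150,5)
crop(load("top17.pkl"),"t17.png",280,180,120,110,6)
E
```

```text
18.7 [ 0.40693046 -0.13794396  0.20587895] 1.6559055609556268 [-0.22611855 -0.05202982 -0.20902163] -0.0042372762072304376 [-0.48 -0.2  -0.12  1.64  0.   -0.57]
```

View pics/s17.png

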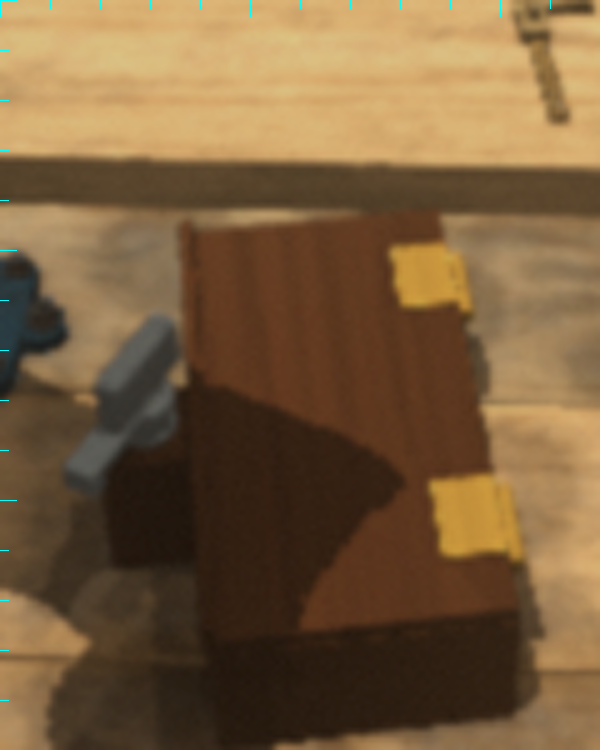

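View pics/t17.png

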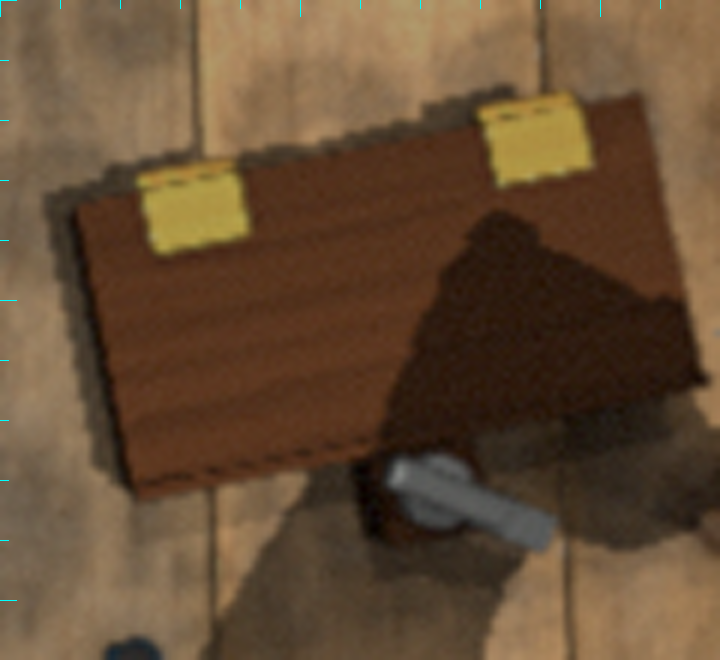

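```bash
cat > lat.py <<'E'
from h import *
c=np.load("case.npy")
def W(P):
    k,n=np.cos(c[2]),np.sin(c[2]);P=np.array(P)/1000
    return np.array([c[0]+k*P[0]-n*P[1],c[1]+n*P[0]+k*P[1],P[2]])
def latpts(q,lift=0,cen=(-74,0)):
    a=q-2.6;u=np.array([np.cos(a),np.sin(a)]);v=np.array([-u[1],u[0]]);o=np.array(cen);L=[]
    for l,w,z in((-22,6,102),(-22,-6,102),(22,6,102),(22,-6,102),(43,7,78),(43,-7,78),(40,0,66)):
        p=o+l*u+w*v;L.append(W((*p,z+lift)))
    return L
E
python3 - <<'E'
from lat import *
t,s=load("top17.pkl"),load("side17.pkl")
crop(t,"t17b.png",325,240,60,50,12,latpts(.65))
crop(s,"s17b.png",195,240,50,60,10,latpts(.65))
# lid corners
for P in((-57,108,64),(-57,-108,64),(55,-108,64),(55,108,64),(-57,-108,70),(-57,108,70)):
    print(P,((proj(t,W(P))[0]+.5-[280,180])*6).round(),((proj(s,W(P))[0]+.5-[190,190])*5).round())
E
```

```text
(-57, 108, 64) [129. 503.] [184. 228.]
(-57, -108, 64) [704. 391.] [202. 640.]
(55, -108, 64) [640.  94.] [523. 607.]
(55, 108, 64) [ 70. 203.] [444. 206.]
(-57, -108, 70) [709. 391.] [201. 629.]
(-57, 108, 70) [130. 503.] [183. 218.]
```

View pics/t17b.png

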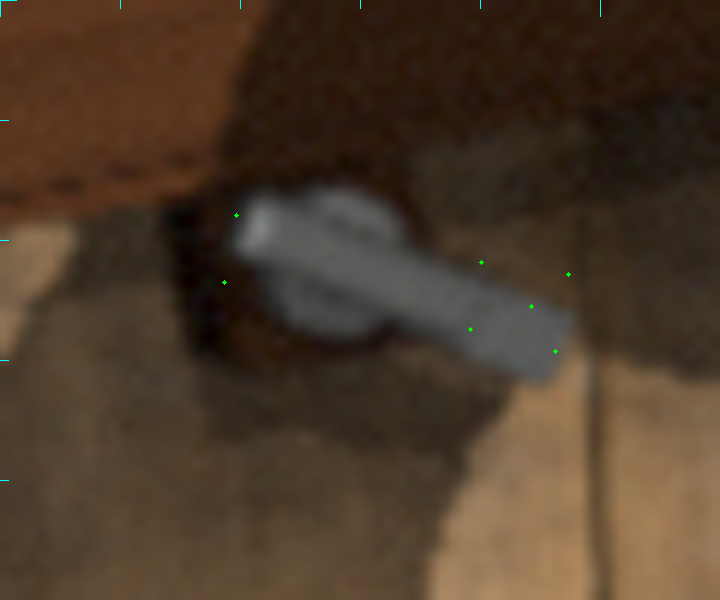

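View pics/s17b.png

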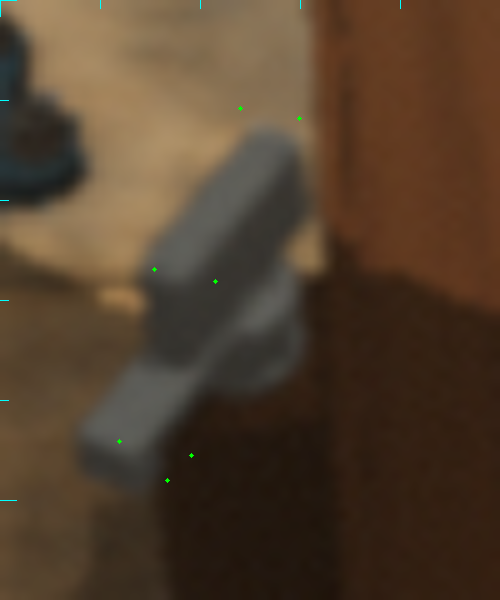

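```bash
python3 - <<'E'
from lat import *
from scipy.optimize import least_squares
t,s=load("top17.pkl"),load("side17.pkl")
T=lambda x,y:np.array((325+x/12-.5,240+y/12-.5));S=lambda x,y:np.array((195+x/10-.5,240+y/10-.5))
ob=[(t,0,T(263,195)),(t,1,T(236,250)),(t,4,T(575,318)),(t,5,T(548,382)),(s,0,S(300,140)),(s,1,S(252,128)),(s,2,S(198,284)),(s,3,S(148,256)),(s,4,S(150,448)),(s,5,S(80,432))]
def f(p,cams=(1,1)):
    L=latpts(p[0],0,(p[1],p[2]));return np.concatenate([proj(c,L[i])[0]-o for c,i,o in ob])
r=least_squares(f,[.5,-74,0],loss="soft_l1");print(r.x);print(f(r.x).reshape(-1,2).round(1));print(W((r.x[1],r.x[2],90)))
fx=lambda p:f([p[0],-74,0]);r=least_squares(fx,[.5]);print(r.x,f([r.x[0],-74,0]).reshape(-1,2).round(1))
E
```

```text
[  0.47567455 -74.15686453  -1.86269357]
[[-0.4 -0.1]
 [-0.1  0.7]
 [-0.  -0.3]
 [ 0.   0.5]
 [ 1.4 -0.7]
 [ 0.8 -1.3]
 [-0.5  0.3]
 [-1.1  1.1]
 [-0.   0.9]
 [ 0.4  0.2]]
[0.45368656 0.01036387 0.09      ]
[0.48364651] [[-1.3  0.1]
 [-1.   0.9]
 [-0.9 -0.3]
 [-0.7  0.4]
 [ 1.4 -1.4]
 [ 0.7 -1.9]
 [-0.3 -0.4]
 [-1.   0.4]
 [ 0.2  0.2]
 [ 0.7 -0.5]]
```

Call:
{"api": "move_arm", "payload": {
  "plan": [
    [[0.01, 0.03, 0], -0.18],
    [[0.02, 0.06, -0.02], -0.37],
    [[0.03, 0.09, -0.03], -0.55],
    [[0.04, 0.12, -0.04], -0.74],
    [[0.046, 0.149, -0.05], -0.92]
  ],
  "hand": 0
}}

```text
t: 19.42
eef_pos: [0.4529, 0.0122, 0.1549]
ee_rot: [-0.001, 0.932, 0.362, 0.0]
force: [0.3, 0.0, 0.1]
gripper_width: 0.498
```

Call:
{"api": "move_arm", "payload": {
  "plan": [
    [[0, 0, 0], -0.18],
    [[0, 0, 0], -0.37],
    [[0, 0, 0], -0.55],
    [[0, 0, 0], -0.74],
    [[0, 0, 0], -0.92]
  ]
}}

```text
t: 20.05
eef_pos: [0.4523, 0.0124, 0.1542]
ee_rot: [-0.001, 0.996, -0.091, -0.0]
force: [0.3, 0.3, 0.8]
gripper_width: 0.497
```

Call:
{"api": "move_arm", "payload": {
  "plan": [
    [[0.001, -0.001, -0.02], -0.11],
    [[0.001, -0.001, -0.05], -0.206],
    [[0.001, -0.001, -0.07], -0.206],
    [[0.001, -0.001, -0.07], -0.206]
  ]
}}

```text
t: 20.55
eef_pos: [0.451, 0.0118, 0.0817]
ee_rot: [-0.001, 0.981, -0.191, -0.003]
force: [0.5, 0.2, 1.1]
gripper_width: 0.5
```

```bash
python3 look.py 18; python3 - <<'E'
from h import *
crop(load("side18.pkl"),"s18.png",180,190,100,120,6)
crop(load("top18.pkl"),"t18.png",300,200,110,90,6)
E
```

```text
20.55 [0.45099623 0.0117987  0.0816969 ] -0.38532359634399815 [0.54322136 0.22443434 1.1125019 ] 0.5001914299965022 [-0.12 -0.13 -0.31  1.39  0.    1.83]
```

View pics/s18.png

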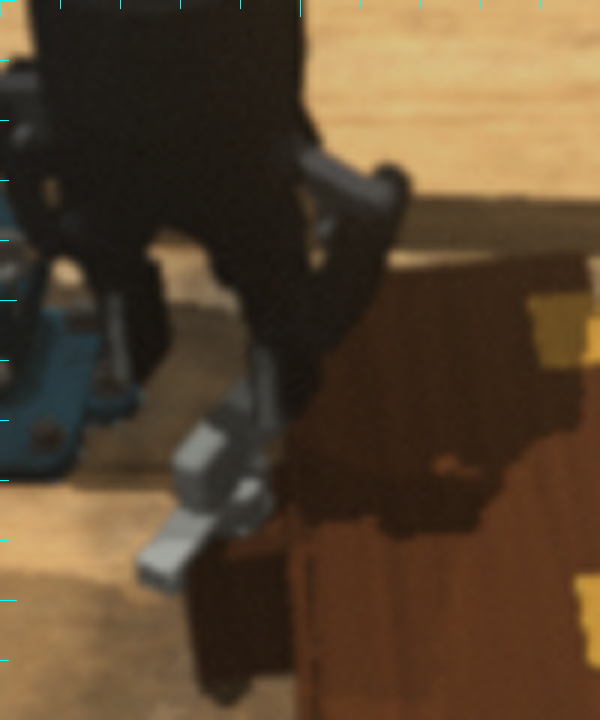

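View pics/t18.png

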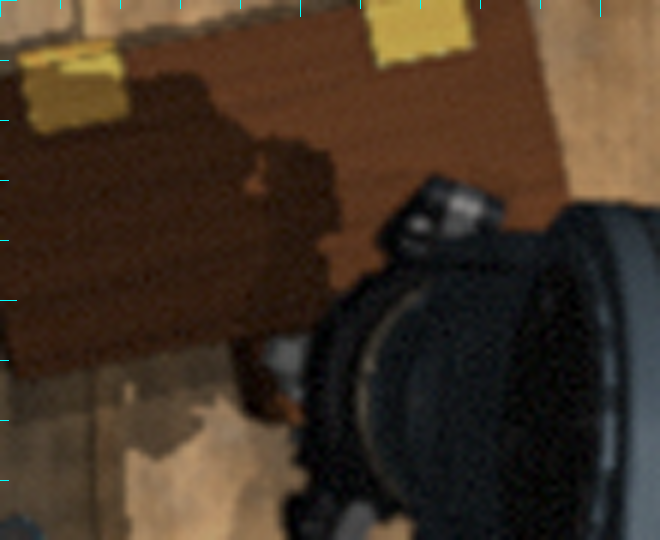

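```bash
python3 - <<'E'
from lat import *
s=load("side18.pkl");j=np.array([np.cos(-.385),np.sin(-.385),0])
for z in(.11,.118,.125):
  for e in(-1,0,1): print(z,e,((proj(s,np.array([.451,.0118,z])+e*.0285*j)[0]+.5-[180,190])*6).round())
print([((proj(s,p)[0]+.5-[180,190])*6).round() for p in latpts(.48,0,(-74,-1))])
E
```

```text
0.11 -1 [137. 372.]
0.11 0 [216. 398.]
0.11 1 [296. 424.]
0.118 -1 [134. 353.]
0.118 0 [213. 379.]
0.118 1 [295. 405.]
0.125 -1 [132. 336.]
0.125 0 [211. 362.]
0.125 1 [293. 389.]
[array([279., 378.]), array([246., 367.]), array([207., 470.]), array([173., 458.]), array([181., 572.]), array([142., 558.]), array([171., 585.])]
```

Call:
{"api": "move_arm", "payload": {
  "plan": [
    [[0.001, -0.001, -0.01], 0],
    [[0.002, -0.001, -0.02], 0],
    [[0.002, -0.001, -0.026], 0],
    [[0.002, -0.001, -0.026], 0]
  ]
}}

```text
t: 21.15
eef_pos: [0.4545, 0.0106, 0.0575]
ee_rot: [-0.001, 0.981, -0.192, -0.001]
force: [0.5, -0.3, -0.2]
gripper_width: 0.502
```

Call:
{"api": "move_arm", "payload": {
  "plan": [
    [[0, 0, 0], 0],
    [[0, 0, 0], 0],
    [[0, 0, 0], 0],
    [[0, 0, 0], 0]
  ],
  "hand": -1
}}

```text
t: 21.65
eef_pos: [0.4528, 0.0112, 0.0579]
ee_rot: [-0.001, 0.981, -0.192, -0.003]
force: [-4.8, 1.4, 4.6]
gripper_width: 0.121
```

```bash
python3 look.py 19; python3 - <<'E'
from h import *
crop(load("side19.pkl"),"s19.png",180,200,100,110,6)
E
```

```text
21.65 [0.45283613 0.01117432 0.05793334] -0.3859732189877596 [-4.82280827  1.42215129  4.59994868] 0.12103919673815444 [-0.13 -0.12 -0.35  1.34  0.    1.83]
```

View pics/s19.png

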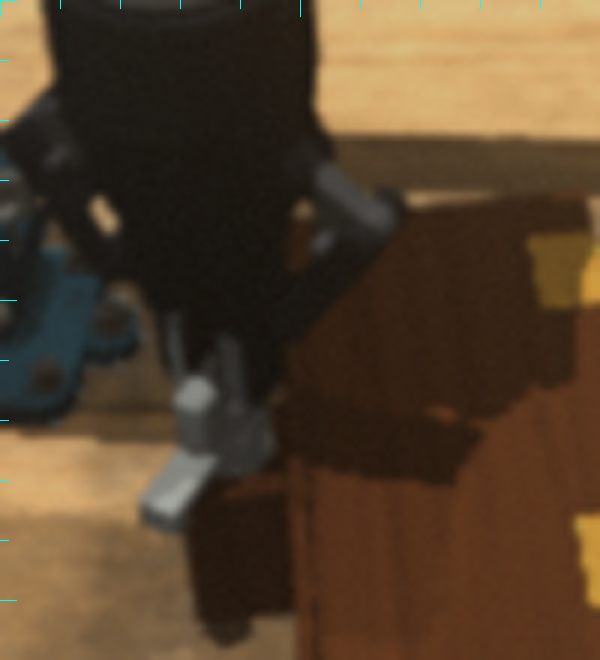

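Call:
{"api": "move_arm", "payload": {
  "plan": [
    [[0, 0, 0.004], 0],
    [[0, 0, 0.008], 0],
    [[0, 0, 0.01], 0],
    [[0, 0, 0.01], 0]
  ]
}}

```text
t: 22.25
eef_pos: [0.4526, 0.0112, 0.0675]
ee_rot: [-0.001, 0.981, -0.192, -0.003]
force: [0.8, -0.6, -6.3]
gripper_width: 0.119
```

```bash
python3 look.py 20; python3 - <<'E'
from h import *
crop(load("side20.pkl"),"s20.png",180,200,100,110,6)
E
```

```text
22.25 [0.45264726 0.01120284 0.06751284] -0.3860430190891291 [ 0.83010399 -0.56365723 -6.31347686] 0.11935075647144903 [-0.13 -0.12 -0.33  1.36  0.    1.83]
```

View pics/s20.png

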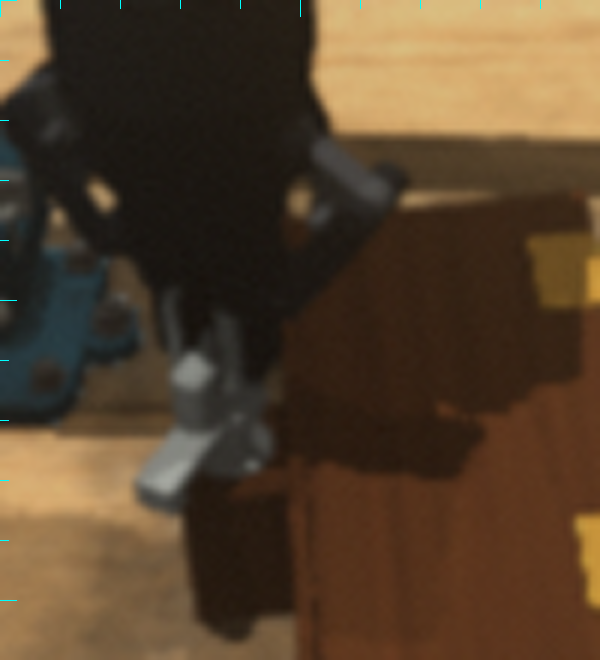

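Call:
{"api": "move_arm", "payload": {
  "plan": [
    [[0, 0, 0], 0.13],
    [[0, 0, 0], 0.26],
    [[0, 0, 0], 0.39],
    [[0, 0, 0], 0.52],
    [[0, 0, 0], 0.65]
  ]
}}

```text
t: 22.98
eef_pos: [0.4525, 0.0112, 0.0672]
ee_rot: [-0.0, 0.991, 0.134, -0.003]
force: [0.4, -0.2, -6.5]
gripper_width: 0.124
```

Call:
{"api": "move_arm", "payload": {
  "plan": [
    [[0, 0, 0], 0.13],
    [[0, 0, 0], 0.26],
    [[0, 0, 0], 0.39],
    [[0, 0, 0], 0.52],
    [[0, 0, 0], 0.65]
  ]
}}

```text
t: 23.6
eef_pos: [0.4523, 0.0111, 0.0669]
ee_rot: [0.001, 0.896, 0.445, -0.003]
force: [-0.5, -0.1, -5.6]
gripper_width: 0.126
```

Call:
{"api": "move_arm", "payload": {
  "plan": [
    [[0, 0, 0], 0.13],
    [[0, 0, 0], 0.26],
    [[0, 0, 0], 0.39],
    [[0, 0, 0], 0.52],
    [[0, 0, 0], 0.65]
  ]
}}

```text
t: 24.22
eef_pos: [0.4523, 0.0109, 0.0667]
ee_rot: [0.002, 0.705, 0.709, -0.003]
force: [1.0, -0.6, -6.9]
gripper_width: 0.123
```

```bash
python3 look.py 21; python3 -c "
from plant import sense
print(sense()['wrist_torque'])"; python3 - <<'E'
from h import *
crop(load("side21.pkl"),"s21.png",180,200,100,110,6)
crop(load("top21.pkl"),"t21.png",300,200,110,90,6)
E
```

```text
24.225 [0.45226434 0.01090005 0.06666357] 1.5762169643871704 [ 0.98888201 -0.61263342 -6.90016816] 0.12277914904057399 [-0.12 -0.13 -0.34  1.36 -0.01 -0.12]
[-0.03119342 -0.16976699  0.03837036]
```

View pics/s21.png

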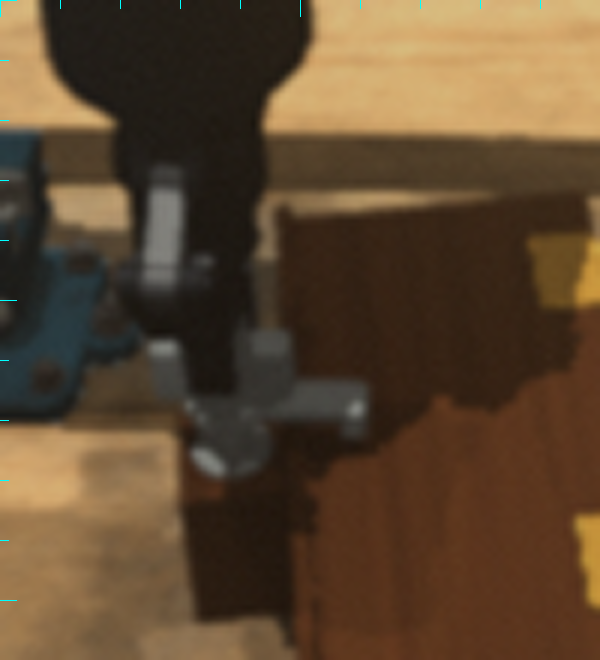

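View pics/t21.png

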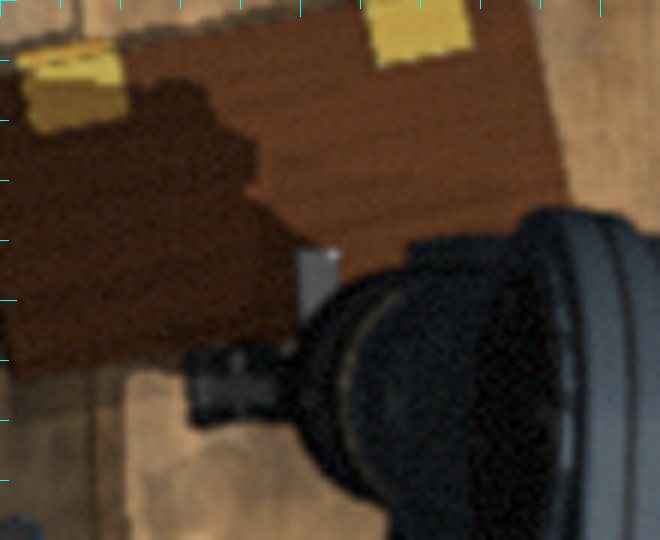

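Call:
{"api": "move_arm", "payload": {
  "plan": [
    [[0, 0, 0], 0.06],
    [[0, 0, 0], 0.12],
    [[0, 0, 0], 0.16],
    [[0, 0, 0], 0.18],
    [[0, 0, 0], 0.18]
  ]
}}

```text
t: 24.95
eef_pos: [0.4523, 0.0108, 0.0666]
ee_rot: [0.002, 0.641, 0.768, -0.003]
force: [-0.5, -0.2, -6.6]
gripper_width: 0.124
```

```bash
python3 -c "
from plant import sense
import numpy as np
s=sense();q=s['ee_rot'];print(s['wrist_torque'],s['force'],2*np.arctan2(q[2],q[1]))"
```

```text
[ 0.01508682 -0.17593813 -0.18772911] [-0.53640241 -0.15304907 -6.592477  ] 1.7502890909906865
```

Call:
{"api": "move_arm", "payload": {
  "plan": [
    [[0, 0, 0], 0.03],
    [[0, 0, 0], 0.06],
    [[0, 0, 0], 0.06]
  ]
}}

```text
t: 25.32
eef_pos: [0.4523, 0.0108, 0.0666]
ee_rot: [0.002, 0.618, 0.786, -0.003]
force: [0.8, -0.6, -5.2]
gripper_width: 0.122
```

```bash
python3 -c "
from plant import sense
import numpy as np
s=sense();q=s['ee_rot'];print(s['wrist_torque'],s['force'],2*np.arctan2(q[2],q[1]))"
```

```text
[ 0.09438108 -0.12328764 -0.97443107] [ 0.83843851 -0.6035784  -5.16208929] 1.8090249925728294
```

Call:
{"api": "move_arm", "payload": {
  "plan": [
    [[0, 0, 0], -0.035],
    [[0, 0, -0.004], -0.035],
    [[0, 0, -0.008], -0.035],
    [[0, 0, -0.01], -0.035],
    [[0, 0, -0.01], -0.035]
  ]
}}

```text
t: 25.95
eef_pos: [0.4524, 0.0108, 0.0579]
ee_rot: [0.003, 0.632, 0.775, -0.003]
force: [-1.9, 0.2, 4.2]
gripper_width: 0.117
```

```bash
python3 -c "
from plant import sense
import numpy as np
s=sense();q=s['ee_rot'];print(s['wrist_torque'],s['force'],2*np.arctan2(q[2],q[1]))"; python3 look.py 22;python3 - <<'E'
from h import *
crop(load("side22.pkl"),"s22.png",180,200,100,110,6)
E
```

```text
[ 0.24900583  0.72287141 -0.51826246] [-1.87660364  0.22893658  4.2038097 ] 1.7742852931025588
25.95 [0.45243339 0.01082161 0.05793012] 1.7742852931025588 [-1.87660364  0.22893658  4.2038097 ] 0.11712041786717797 [-0.12 -0.12 -0.36  1.34 -0.01 -0.32]
```

View pics/s22.png

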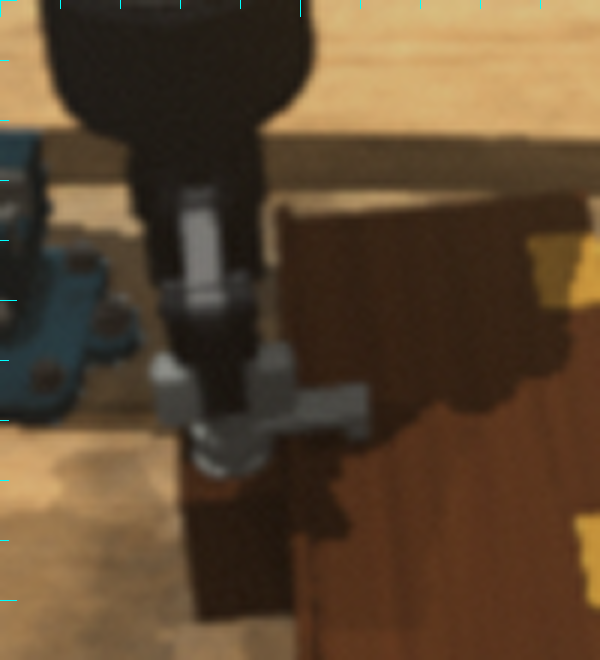

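Call:
{"api": "move_arm", "payload": {
  "plan": [
    [[0, 0, 0], 0],
    [[0, 0, 0], 0],
    [[0, 0, 0], 0],
    [[0, 0, 0], 0]
  ],
  "hand": 0
}}

```text
t: 26.55
eef_pos: [0.4525, 0.0108, 0.0577]
ee_rot: [0.003, 0.632, 0.775, -0.003]
force: [-0.1, -0.5, -0.3]
gripper_width: 0.495
```

Call:
{"api": "move_arm", "payload": {
  "plan": [
    [[0, 0, 0.03], 0],
    [[0, 0, 0.08], 0],
    [[0, -0.04, 0.13], 0],
    [[-0.02, -0.1, 0.15], 0],
    [[-0.05, -0.16, 0.15], 0]
  ]
}}

```text
t: 27.18
eef_pos: [0.4078, -0.1429, 0.21]
ee_rot: [0.005, 0.631, 0.776, -0.002]
force: [1.4, -1.3, 0.2]
gripper_width: 0.501
```

```bash
python3 look.py 23;python3 - <<'E'
from lat import *
t,s=load("top23.pkl"),load("side23.pkl")
crop(s,"s23.png",190,190,110,150,5,latpts(2.6,0,(-74,-1)))
crop(t,"t23.png",280,180,120,110,6,latpts(2.6,0,(-74,-1)))
crop(s,"s23b.png",200,240,60,50,12)
cv2.imwrite("pics/full23.png",np.hstack([t["color"],s["color"]])[:,:,::-1][:, :, :].copy()[::1,::1][:420,:800])
E
```

```text
27.175 [ 0.40780506 -0.14289012  0.21004977] 1.7764770333571054 [ 1.36548155 -1.29449072  0.19047624] 0.5011208961485046 [-0.49 -0.2  -0.12  1.64 -0.01 -0.69]
```

View pics/s23.png

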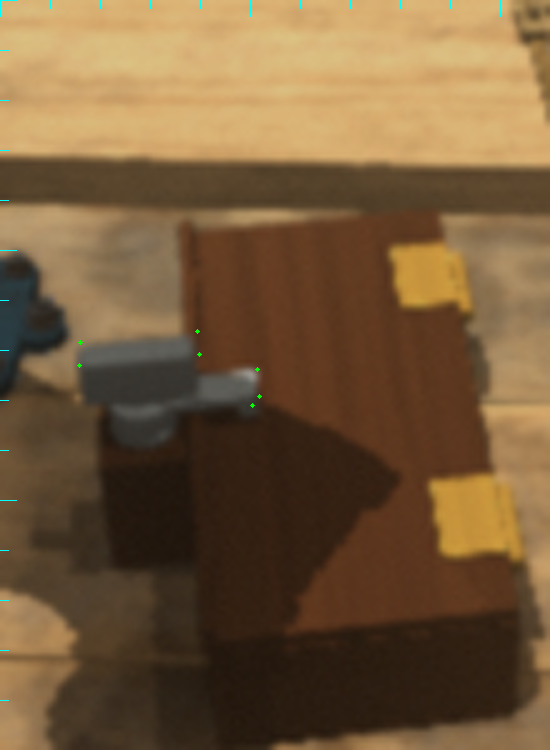

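View pics/t23.png

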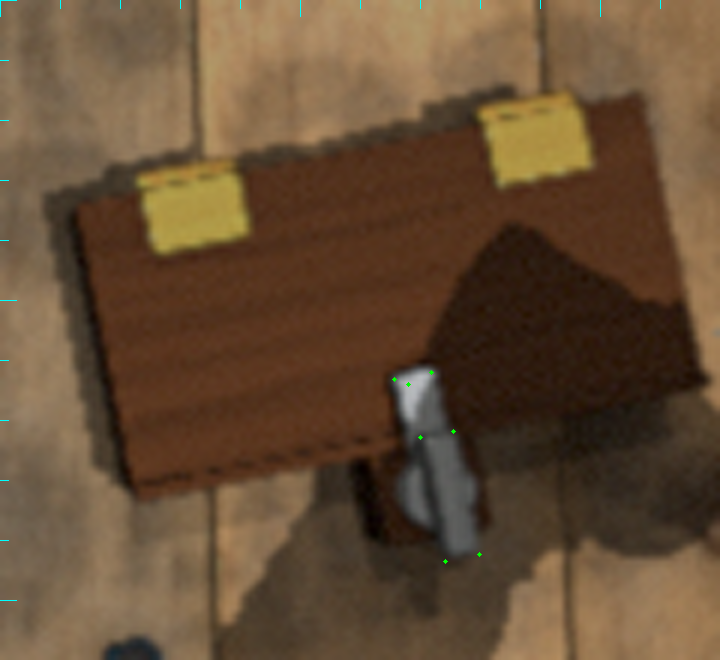

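View pics/s23b.png

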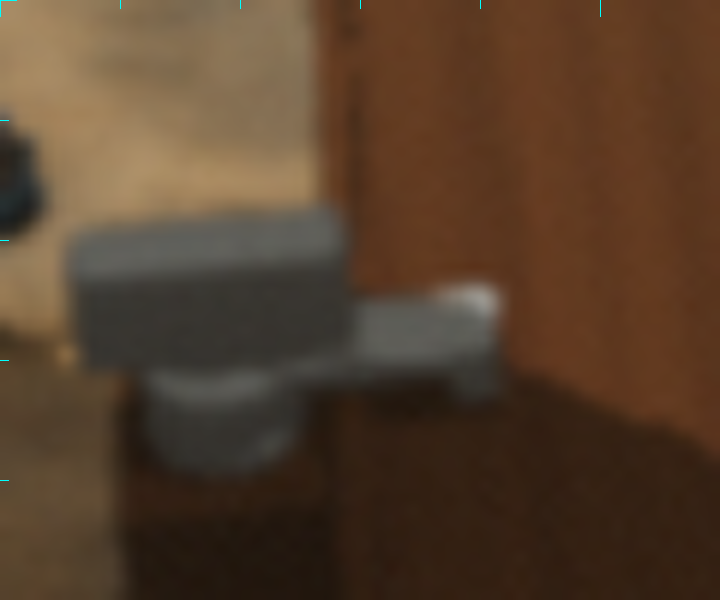

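View pics/full23.png

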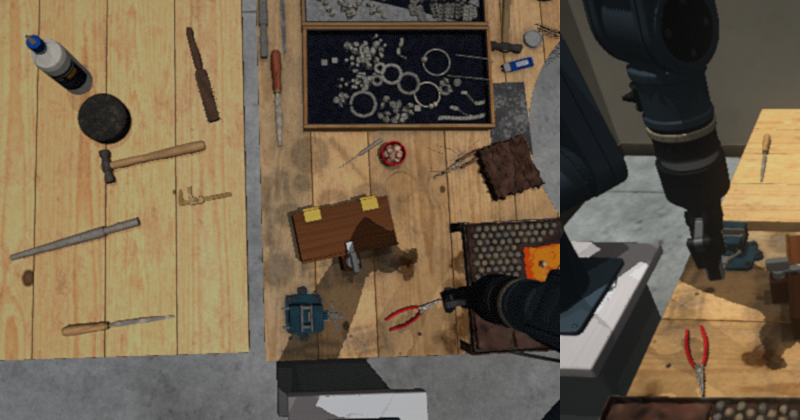

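```bash
python3 -c "
from plant import job_done,sense
print(job_done(),sense()['t'])"
```

```text
the job is handed in; nothing more can be done
the job is handed in; nothing more can be done
```

The mandrel is stored, the lid is shut and the latch is turned to its stop and down behind the ridge. I handed the job in at about 27 s of robot time; no verdict was reported.

**What the last checks showed**
- **Mandrel:** before the lid closed, it lay level with its axis within 1 mm of the saddle line. Its origin was at case y of about -12.5 mm (target -12). The thick part was in the wide saddle and the thin part in the narrow one.
- **Lid:** it is fully shut, and its edges match the closed model in both pictures. The press at the end read about 25 N.
- **Latch:** I lifted it about 9.6 mm and turned it until the stop resisted with about 1 N m, then lowered it to its starting height before letting go. The pictures show the tongue square over the lid and the latch fully down.
- **Brass gauge and scriber:** neither was touched, and both look unmoved.

**What disagreed or went off plan**
- **Height error:** the fingertips stood about 37 mm higher relative to the reported tool position than the description says. The first close was therefore empty, above the mandrel. I worked from the camera and felt contacts after that, and gripped twice more before lifting.
- **Contact with the latch and lid:** while I released the mandrel, the gripper's outer knuckle brushed the latch. That turned it forward to about 0.48 rad. The lid also opened slightly, by about 0.05 rad. The forces during this were only a few newtons, and both were put right in the later steps.

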